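# Reload the battery compartment of a measuring bridge

## Task

Get the portable bridge ready for the next class: somewhere in its dark battery bays one spent slim pack was left behind, so feel into the bays, pull it out and put it in the yellow tray before any charged pack goes in. Then seat every charged pack from the bench fully home in a bay of its own, and shut the battery cover completely, leaving the other things on the bench alone.

Things in the scene. Friction and masses are not known exactly. Their poses are not given: they have to be found in the camera images.
- bridge: Measuring bridge, black case 270 (x) x 240 (y) x 84 mm high, fixed. Origin on the bench; the case spans x -130 to +140, y -120 to +120 mm. Front (-x) half: battery compartment with four equal bays open at the top face, z = 84 mm, under a hinged grey cover; rear (+x) half: dial panel, dials and posts up to z = 104 mm. +x points from the front edge to hinge and panel.
- bays_mid (a point): Middle of the battery compartment, on the case's top face: at (-55, 0, 84) mm in the bridge's frame.
- tray: Yellow open tray for spent batteries, 130 (x) x 150 (y) mm, 45 mm high, walls and floor about 4 mm, fixed to the bench; origin under its centre. Empty at the start.
- cover (a joint): Hinge angle of the grey battery cover, rad: 0 = shut, 1.95 = leaning back wide open; starts open (1.6 to 1.9). Stiff hinge (about 0.3 N m): it stays where it is left and must be pushed all the way down. Push its outer face (the far face when open) towards the front, then down; a few newtons near its front edge move it.
- cover_hinge (a point): On the hinge axis (the bridge's y direction), middle of the width, at (45, 0, 84) mm in the bridge's frame. Turns with the cover: -x points along the shell from hinge to front edge (165 mm), +z out of its outer face. The cover is a shell 165 x 200 mm (y) and 32 mm high; shut, its top is 116 mm above the bench.
- cover_edge (a point): Middle of the cover's front edge on the outer face, 165 mm along the shell from the hinge axis and 32 mm outwards; the highest part of the open cover. A black finger tab 60 mm wide sticks out 15 mm beyond the front edge, 8 mm outward of the hinge plane.
- bay1: Bay 1, front left (nearest the front edge, +y side): black pocket 47 (x) x 77 (y) mm, 46 mm deep below the case's top, light grey bezel; origin at the middle of its floor, axes as the bridge's. Pitch 62 mm in x, 92 mm in y. EXACTLY ONE of the four bays, untold which, holds a spent slim pack (see bay2, bay3).
- bay2: Bay 2, rear left (next to the hinge, +y side): black pocket 47 (x) x 77 (y) mm, 46 mm deep below the case's top, light grey bezel; origin at the middle of its floor, axes as the bridge's. Pitch 62 mm in x, 92 mm in y. The spent pack: all black, body 44 (x) x 74 (y) x 14 mm lying on the bay floor, about 90 g, loose.
- bay3: Bay 3, front right (-y side): black pocket 47 (x) x 77 (y) mm, 46 mm deep below the case's top, light grey bezel; origin at the middle of its floor, axes as the bridge's. Pitch 62 mm in x, 92 mm in y. On the middle of the spent pack's body stands its pull rib, 30 (x) x 12 (y, thin) x 18 mm high, so its top is 32 mm above the bay floor, 14 mm below the case's top.
- bay4: Bay 4, rear right: black pocket 47 (x) x 77 (y) mm, 46 mm deep below the case's top, light grey bezel; origin at the middle of its floor, axes as the bridge's. Pitch 62 mm in x, 92 mm in y. Empty bays are free down to the floor.
- pack1: Charged battery pack (may be absent), white with a green band, standing on the bench: body 44 (x) x 74 (y) x 40 mm, on top in the middle a green pull rib 30 (x) x 12 (y, thin) x 26 mm high; 0.26 kg. Origin under its centre, z up. Fits a bay with its y along the bay's y, either way round, 1.5 mm play each side; home, its underside is on the bay floor and its rib stands 20 mm above the case.
- pack2: Charged battery pack (may be absent), white with a green band, standing on the bench: body 44 (x) x 74 (y) x 40 mm, on top in the middle a green pull rib 30 (x) x 12 (y, thin) x 26 mm high; 0.26 kg. Origin under its centre, z up. Fits a bay with its y along the bay's y, either way round, 1.5 mm play each side; home, its underside is on the bay floor and its rib stands 20 mm above the case.
- pack3: Charged battery pack (may be absent), white with a green band, standing on the bench: body 44 (x) x 74 (y) x 40 mm, on top in the middle a green pull rib 30 (x) x 12 (y, thin) x 26 mm high; 0.26 kg. Origin under its centre, z up. Fits a bay with its y along the bay's y, either way round, 1.5 mm play each side; home, its underside is on the bay floor and its rib stands 20 mm above the case.
- pack4: Charged battery pack (may be absent), white with a green band, standing on the bench: body 44 (x) x 74 (y) x 40 mm, on top in the middle a green pull rib 30 (x) x 12 (y, thin) x 26 mm high; 0.26 kg. Origin under its centre, z up. Fits a bay with its y along the bay's y, either way round, 1.5 mm play each side; home, its underside is on the bay floor and its rib stands 20 mm above the case.
- resistor_a: Bystander: standard resistor, steel can 64 mm across, 97 mm high; origin under its centre.
- resistor_b: Bystander: shorter standard resistor can, 64 mm across, 82 mm high; origin under its centre.
- multimeter: Bystander: yellow handheld multimeter lying flat, 150 x 75 x 40 mm; origin under its centre.
- screwdriver: Bystander: red screwdriver, 190 mm long, lying on the bench in front of the bridge; origin under its middle.
- mug: Bystander: blue mug, 78 mm across, 88 mm high; origin under its centre.
Things that resemble listed ones, but are neither listed nor needed, are in the scene too. Leave any purple look-alike of the pack1 alone.

How it is judged (in metres and radians):
On the way, in this order (a step that is already met when the one before it is completed fails the run):
1. the spent pack lies in the yellow tray and all four bays are empty, with every charged pack still outside the battery compartment (contact force between tray and anything else above 0.25 N and contact force between each of bay1, bay2, bay3, bay4 and anything else below 0.05 N and horizontal distance between each of pack1, pack2, pack3, pack4 and bays_mid above 0.1 m), for 0.3 s.
2. every charged pack is fully home in a bay of its own (((horizontal distance between pack1 and bay1 below 0.006 m and z of pack1 in the frame of bay1 below 0.005 m) or (horizontal distance between pack1 and bay2 below 0.006 m and z of pack1 in the frame of bay2 below 0.005 m) or (horizontal distance between pack1 and bay3 below 0.006 m and z of pack1 in the frame of bay3 below 0.005 m) or (horizontal distance between pack1 and bay4 below 0.006 m and z of pack1 in the frame of bay4 below 0.005 m)) and ((horizontal distance between pack2 and bay1 below 0.006 m and z of pack2 in the frame of bay1 below 0.005 m) or (horizontal distance between pack2 and bay2 below 0.006 m and z of pack2 in the frame of bay2 below 0.005 m) or (horizontal distance between pack2 and bay3 below 0.006 m and z of pack2 in the frame of bay3 below 0.005 m) or (horizontal distance between pack2 and bay4 below 0.006 m and z of pack2 in the frame of bay4 below 0.005 m)) and ((horizontal distance between pack3 and bay1 below 0.006 m and z of pack3 in the frame of bay1 below 0.005 m) or (horizontal distance between pack3 and bay2 below 0.006 m and z of pack3 in the frame of bay2 below 0.005 m) or (horizontal distance between pack3 and bay3 below 0.006 m and z of pack3 in the frame of bay3 below 0.005 m) or (horizontal distance between pack3 and bay4 below 0.006 m and z of pack3 in the frame of bay4 below 0.005 m)) and ((horizontal distance between pack4 and bay1 below 0.006 m and z of pack4 in the frame of bay1 below 0.005 m) or (horizontal distance between pack4 and bay2 below 0.006 m and z of pack4 in the frame of bay2 below 0.005 m) or (horizontal distance between pack4 and bay3 below 0.006 m and z of pack4 in the frame of bay3 below 0.005 m) or (horizontal distance between pack4 and bay4 below 0.006 m and z of pack4 in the frame of bay4 below 0.005 m))), for 0.3 s.
At the end, for the whole second after the job is handed in: Every charged pack present is in a bay (within 6 mm of the bay's centre, underside within 5 mm of its floor), the spent pack rests in the yellow tray, and the battery cover is shut (below 0.04 rad), everything at rest (all of step 2 and contact force between tray and anything else above 0.25 N and value of joint cover below 0.04 rad and linear speed of each of pack1, pack2, pack3, pack4 below 0.02 m/s); the robot touches nothing.
It fails at once if a bystander (a standard resistor, the multimeter, the screwdriver or the mug) is moved more than 40 mm (distance of any of resistor_a, resistor_b, multimeter, screwdriver, mug from where it was at the start of the episode above 0.04 m).
Of spent1, spent2, spent3, spent4 only 1 to 1 are there at a start; the rules pass over those that are not, and their reading is None.
Of pack1, pack2, pack3, pack4 only 3 to 4 are there at a start; the rules pass over those that are not, and their reading is None.
At some moment in a run one of pack1, pack2, pack3, pack4 may be knocked a few centimetres aside while the robot is not near it.
It also fails if it takes over 208 s, if anything falls off the work surface, if the arm or the gripper's body presses on something with over 40 N, if the wrist force passes 120 N, or if a joint passes its speed limit or range.

## Robot

A 6-joint arm with a two-finger parallel gripper is mounted at the origin on the work surface. World frame = base frame: x ahead of the robot, y to its left, z up, the work surface at z = 0. Lengths are in m, angles in degrees, forces in N, time in s.
With the tool pointing down it reaches from about 0.3 to 0.75 m from the base axis. Payload 8.5 kg.
Tool frame: the origin (TCP) lies on the centre line of the jaws, within the pads' length; the fingertips stand 19 mm ahead of it and the grasp point (between the pads) is the TCP; z points along the fingers, x is the direction in which the jaws open and shut, and the axes are right-handed (so a half turn about z gives the same grasp; the last joint's range is limited). The gripper opens to 85 mm and grips with 20 to 120 N. Pads are 22 mm wide; open, the fingers measure 114 mm over their backs; the gripper's body (76 mm by 85 mm) begins 54 mm behind the grasp point. The pads swing forward as they close: fully open they stand 13 mm farther back than shut.
Start: joints at [-85.961, 21.807, 74.336, -0, 83.858, -12.336], TCP at [0.155, -0.528, 0.25] pointing down, gripper open.
Joint ranges: [-178.18, 178.18], [-50.72, 133.34], [12.68, 142.11], [-81.47, 261.47], [9.98, 163.14], [-165.26, 165.26]. Speed limits (degrees/s): [136.94, 136.94, 180, 180, 180, 180].

## Interface

Orientations are given as a 3x3 rotation matrix whose columns are the frame's x, y, z axes.
In Python, from rig import env, cams, order gives the robot as it stands.
- The arm moves only by the tool step_arm, never from a script. Its argument "steps" is a list of rows, each an object with "xyz": the shift along the tool's x, y, z normalised to -1 to 1, where 1 is 0.04 m, a list of three; "turn": the turn, a rotation vector about the tool's x, y, z normalised to -1 to 1, where 1 is 0.08 rad, a list of three; "gripper": the gripper command: -1 is shut, 1 is fully open, values between are in proportion. A call has 1 to 20 rows; each row shifts and turns the commanded pose from where the row before left it, along the tool's axes as they then stand; what a row does not reach is not made up. A row lasts 1/12 s, in which the tool goes at most 41.7 mm and 7.16 degrees, less where a joint would pass 70% of its speed; a pose out of reach is approached as far as the arm can. A call with a number of a shift or a turn outside -1 to 1 is refused whole. A call with a gripper value outside its range is refused whole. The fingers move at their own pace and stop on an object; "squeeze" is the grip in N (left out, the last holds). Time passes only in rows, so rows that do not move let the fingers close. It gives the time, the measured TCP pose, the force and the opening at its end, in the units of the state.
- env.observe(): the state, without advancing time (a new reading comes with each control period).
- cams.get_image(name): name is "scene" or "side" or "wrist"; returns (picture, depth): 384x512x3 uint8, red, green, blue; 384x512 float32, m along the optical axis (not along the pixel's ray), 0 where there is no reading.
- cams.camera_info(name): a dict with "fx", "fy", "cx", "cy" (pixels), "extrinsics" (4x4, takes a point from camera to world coordinates). Camera axes: x right, y down, z forward; pixel columns grow to the right and rows downward; lengths in m; the calibration is good to about 2 mm. A picture is of the moment at which its call begins: read the wrist's pose just before it. camera_info takes no time and is no camera call; for the wrist camera it gives the pose at the moment of the call.
- order.close_job(): hands the job in, once; it reports no verdict.
The state is a dict: "time_s": time; "q": joint angles; "qvel": joint speeds; "joint_efforts": joint torques, N m; "position": TCP position; "tool_rot": TCP orientation; "ft_force": force on the tool from outside, world axes, zero at the start; "wrist_torque": the same for the moment, N m; "grip_width": finger opening in m.
Only numpy, scipy, OpenCV 4.12 (cv2) and the standard library are available. Lean on these libraries where they do the work, as an engineer would, in place of code of your own. Each camera call takes 0.05 s, during which the arm holds its last target. There are 200 camera calls.

## Working session

There is one attempt and no reset: what is moved stays moved. The work goes in short steps, Python scripts to look and compute and a tool call to move; the robot and the scene stay as the last step left them, time stands still between calls to the robot, and variables do not carry over. Pictures are saved under pics/ and viewed, about 12 in all and at most 16, crops included, and the job is handed in when it is done.

Besides the shell and the picture viewer there is one more tool, called after "Call:" as name([rows], argument=value, ...), one row to a line, values as JSON. step_arm: Moves the arm, as the interface text tells. Scaled input: -1 to 1 covers 0.04 m each way for a shift and 0.08 rad each way for a turn. Its arguments: {"type":"object","properties":{"steps":{"type":"array"},"squeeze":{"type":"number"}},"required":["steps"]}

```bash
mkdir -p pics
cat > h.py <<'E'
import numpy as np, cv2
from rig import env, cams, order
def snap(name,fn=None):
    info=cams.camera_info(name); im,d=cams.get_image(name)
    np.savez('pics/%s.npz'%(fn or name),im=im,d=d,K=[info['fx'],info['fy'],info['cx'],info['cy']],T=info['extrinsics'])
    if fn: cv2.imwrite('pics/%s.png'%fn,im[:,:,::-1])
    return im,d
def load(fn): return np.load('pics/%s.npz'%fn)
def cloud(fn):
    z=load(fn);d=z['d'];fx,fy,cx,cy=z['K'];v,u=np.indices(d.shape)
    p=np.stack([(u-cx)/fx*d,(v-cy)/fy*d,d],-1);T=z['T'];w=p@T[:3,:3].T+T[:3,3];w[d==0]=np.nan
    return w
def st():
    s=env.observe();print('t',round(s['time_s'],2),'p',np.round(s['position'],4),'F',np.round(s['ft_force'],1),'w',round(s['grip_width'],4));print(np.round(s['tool_rot'],4).tolist(),np.round(s['q'],1));return s
E
python3 - <<'E'
from h import *
st()
a,_=snap('scene','scene0'); b,_=snap('side','side0')
for n in('scene0','side0'):print(np.round(load(n)['T'],3).tolist(),load(n)['K'])
cv2.imwrite('pics/s.png',cv2.resize(a[:,:,::-1],(800,600)))
cv2.imwrite('pics/t.png',cv2.resize(b[:,:,::-1],(800,600)))
E
```

```text
t 0.0 p [ 0.155  -0.5274  0.2497] F [-0.3  0.6  0.3] w 0.0856
[[0.2819, -0.9594, -0.0001], [-0.9594, -0.2819, 0.0015], [-0.0015, -0.0003, -1.0]] [-86.   21.8  74.4   0.   83.9 -12.3]
[[0.882, 0.332, -0.335, 0.905], [0.471, -0.595, 0.651, -0.741], [0.017, -0.732, -0.681, 0.901], [0.0, 0.0, 0.0, 1.0]] [397.26581187 397.26581187 256.23606391 192.38701487]
[[-0.948, -0.246, 0.201, 0.291], [-0.318, 0.736, -0.598, 0.653], [-0.0, -0.63, -0.776, 0.923], [0.0, 0.0, 0.0, 1.0]] [381.36761378 381.36761378 255.05081364 191.05406107]
```

View pics/s.png

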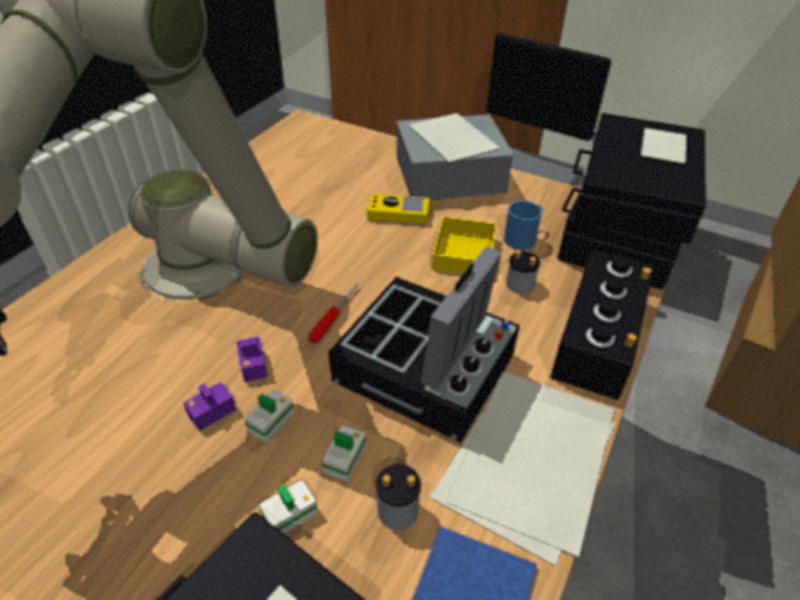

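View pics/t.png

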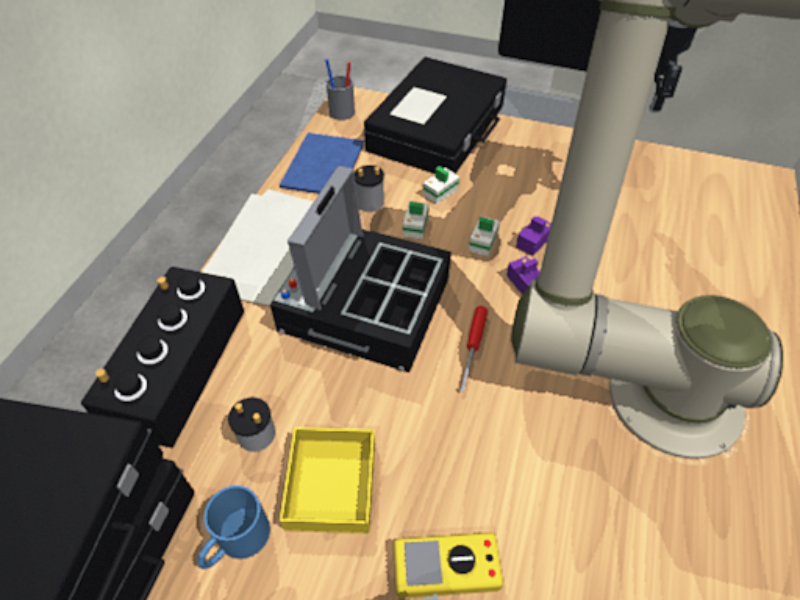

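The two views show three white/green packs (scene ~(270,415), (345,452), (288,505)), two purple decoys, the open-cover bridge, and the tray beyond it. Next I segment these and measure them.

Run:
```python
from h import *
def pts(cond):
    out=[]
    for n in('scene0','side0'):
        im=load(n)['im'];w=cloud(n);hsv=cv2.cvtColor(im,cv2.COLOR_RGB2HSV).astype(int)
        m=cond(hsv,w)&(np.abs(w[...,0]-.35)<.45)&(np.abs(w[...,1])<.7)
        out.append((n,m,w))
    return out
def rect(p):
    r=cv2.minAreaRect((p[:,:2]*1000).astype(np.float32));return np.round(r[0],1),np.round(r[1],1),round(r[2],1)
def rep(tag,cond,mn=15):
    for n,m,w in pts(cond):
        k,l,s,c=cv2.connectedComponentsWithStats(m.astype(np.uint8),connectivity=8)
        for i in range(1,k):
            if s[i,4]>=mn:
                p=w[l==i];print(tag,n,np.round(c[i],0),s[i,4],'med',np.round(np.median(p,0),4),'zmax',round(p[:,2].max(),3),*rect(p))
rep('green',lambda h,w:(h[...,0]>45)&(h[...,0]<85)&(h[...,1]>120)&(w[...,2]>.045)&(w[...,2]<.08))
rep('white',lambda h,w:(h[...,1]<60)&(h[...,2]>110)&(abs(w[...,2]-.04)<.004))
rep('bezel',lambda h,w:(h[...,1]<60)&(h[...,2]>90)&(abs(w[...,2]-.084)<.007),60)
rep('yellow',lambda h,w:(abs(h[...,0]-28)<6)&(h[...,1]>150)&(w[...,2]<.06)&(w[...,2]>-.01),80)
rep('red',lambda h,w:((h[...,0]<6)|(h[...,0]>174))&(h[...,1]>180)&(w[...,2]<.05),40)
rep('purple',lambda h,w:(abs(h[...,0]-140)<12)&(h[...,1]>100)&(w[...,2]<.09),30)
rep('tall',lambda h,w:(w[...,2]>.1)&(w[...,2]<.4)&(w[...,0]>.3),100)
```

```text
green scene0 [171. 258.] 71 med [ 0.4134 -0.2703  0.0634] zmax 0.067 [ 412.2 -267.1] [10.7 30.5] 85.7
green scene0 [219. 281.] 85 med [ 0.5658 -0.271   0.0634] zmax 0.069 [ 565.2 -267.5] [28.3 12.6] 5.6
green scene0 [183. 317.] 70 med [ 0.5456 -0.3967  0.0647] zmax 0.069 [ 542.8 -394.1] [ 9.9 32.1] 61.6
green side0 [282. 111.] 46 med [ 0.5406 -0.3882  0.0601] zmax 0.068 [ 539.5 -390.4] [15.7 33. ] 62.7
green side0 [266. 133.] 55 med [ 0.56   -0.262   0.0598] zmax 0.067 [ 561.3 -264. ] [26.9 16.5] 3.3
green side0 [311. 143.] 55 med [ 0.4077 -0.2601  0.0613] zmax 0.068 [ 407.8 -263.2] [13.6 28. ] 81.8
white scene0 [171. 263.] 261 med [ 0.4141 -0.2785  0.0394] zmax 0.043 [ 412.9 -265.9] [74.4 45. ] 85.2
white scene0 [220. 288.] 306 med [ 0.5681 -0.2804  0.0396] zmax 0.044 [ 565. -267.] [43.8 76.6] 7.6
white scene0 [183. 323.] 430 med [ 0.544  -0.4005  0.0393] zmax 0.044 [ 543.7 -394.1] [73.4 44.9] 63.3
white side0 [282. 116.] 104 med [ 0.5346 -0.3812  0.0386] zmax 0.043 [ 537.9 -390.8] [74.7 43.9] 64.2
white side0 [266. 139.] 105 med [ 0.553  -0.2495  0.0389] zmax 0.044 [ 560.4 -264.8] 
[... 2324 characters left out ...]
rple side0 [334. 175.] 293 med [ 0.3072 -0.169   0.0383] zmax 0.068 [ 312.5 -191.4] [ 53.7 107.7] 26.6
tall scene0 [386. 112.] 2023 med [0.7548 0.4765 0.2179] zmax 0.225 [733.6 552.3] [132.7 295. ] 0.1
tall scene0 [295.  94.] 1203 med [0.3786 0.5956 0.1161] zmax 0.123 [406.  579.1] [211.4 241.3] 0.1
tall scene0 [194. 164.] 250 med [0.3027 0.0099 0.1355] zmax 0.173 [304.2  13.8] [78.6  8.3] 90.0
tall scene0 [294. 201.] 1977 med [ 0.6648 -0.0621  0.2143] zmax 0.265 [657.8 -25.9] [202.6  39.5] 85.7
tall side0 [208. 147.] 2047 med [ 0.6564 -0.0202  0.1835] zmax 0.263 [650.  -24.6] [207.6  40.4] 88.3
tall side0 [ 54. 329.] 8959 med [0.7233 0.5349 0.218 ] zmax 0.225 [742.7 527.4] [131.1 225.7] 9.7
```

Run:
```python
from h import *
mid=np.array([.5295,-.0215]);a=np.radians(-1.7);R=np.array([[np.cos(a),-np.sin(a)],[np.sin(a),np.cos(a)]])
for n in('scene0','side0'):
    w=cloud(n);l=(w[...,:2]-mid)@R
    for i,(x,y) in {1:(-31,46),2:(31,46),3:(-31,-46),4:(31,-46)}.items():
        m=(abs(l[...,0]-x/1e3)<.02)&(abs(l[...,1]-y/1e3)<.034)&(w[...,2]<.081)
        z=w[...,2][m];print(n,i,m.sum(),np.round(np.percentile(z,[1,10,50,90,99]),3) if m.sum() else '')
    d=load(n)['d'];v,u=(210,250) if n=='scene0' else (184,251)
    print('zero depth near',(d[v-25:v+25,u-35:u+35]==0).sum())
    # cover inner/outer in bridge frame
    m=(w[...,2]>.1)&(w[...,2]<.28)&(abs(l[...,0]-.12)<.07)&(abs(l[...,1])<.12)
    for z in(.12,.16,.2,.24,.255):
        k=m&(abs(w[...,2]-z)<.008);q=l[k];print(z,np.round(np.percentile(q[:,0],[2,50,98]),3),np.round(np.percentile(q[:,1],[1,99]),3))
```

```text
scene0 1 60 [0.034 0.036 0.038 0.04  0.062]
scene0 2 63 [0.034 0.035 0.038 0.039 0.051]
scene0 3 131 [0.048 0.05  0.054 0.07  0.072]
scene0 4 94 [0.034 0.036 0.038 0.04  0.041]
zero depth near 14
0.12 [0.108 0.136 0.137] [-0.101  0.097]
0.16 [0.11  0.138 0.14 ] [-0.101  0.093]
0.2 [0.113 0.141 0.142] [-0.101  0.095]
0.24 [0.115 0.135 0.144] [-0.1    0.099]
0.255 [0.115 0.125 0.143] [-0.098  0.097]
side0 1 149 [0.033 0.035 0.037 0.039 0.058]
side0 2 131 [0.034 0.035 0.037 0.04  0.073]
side0 3 162 [0.048 0.049 0.052 0.069 0.071]
side0 4 104 [0.033 0.035 0.037 0.04  0.051]
zero depth near 13
0.12 [0.102 0.127 0.129] [-0.097  0.103]
0.16 [0.105 0.13  0.133] [-0.096  0.103]
0.2 [0.106 0.131 0.134] [-0.098  0.103]
0.24 [0.11  0.126 0.139] [-0.098  0.102]
0.255 [0.11  0.116 0.134] [-0.093  0.1  ]
```

Both depth views put a body top at z≈52 mm and a rib at 70 mm in bay 3. The other bays read 37 mm, which is bare floor. I'll fly over bay 3.

Call:
step_arm([
  {"xyz": [0,0,0],"turn": [0,0,0.99],"gripper": -0.1},
  {"xyz": [0,0,0],"turn": [0,0,0.99],"gripper": -0.1},
  {"xyz": [0,0,0],"turn": [0,0,0.99],"gripper": -0.1},
  {"xyz": [0,0,0],"turn": [0,0,0.98],"gripper": -0.1},
  {"xyz": [-0.98,-0.68,0],"turn": [0,0,0],"gripper": -0.1},
  {"xyz": [-0.98,-0.68,0],"turn": [0,0,0],"gripper": -0.1},
  {"xyz": [-0.98,-0.68,0],"turn": [0,0,0],"gripper": -0.1},
  {"xyz": [-0.98,-0.68,0],"turn": [0,0,0],"gripper": -0.1},
  {"xyz": [-0.98,-0.68,0],"turn": [0,0,0],"gripper": -0.1},
  {"xyz": [-0.98,-0.68,0],"turn": [0,0,0],"gripper": -0.1},
  {"xyz": [-0.98,-0.68,0],"turn": [0,0,0],"gripper": -0.1},
  {"xyz": [-0.98,-0.68,0],"turn": [0,0,0],"gripper": -0.1},
  {"xyz": [-0.98,-0.68,0],"turn": [0,0,0],"gripper": -0.1},
  {"xyz": [-0.98,-0.68,0],"turn": [0,0,0],"gripper": -0.1},
  {"xyz": [-0.98,-0.68,0],"turn": [0,0,0],"gripper": -0.1},
  {"xyz": [-0.98,-0.68,0],"turn": [0,0,0],"gripper": -0.1},
  {"xyz": [0,0,0],"turn": [0,0,0],"gripper": -0.1},
  {"xyz": [0,0,0],"turn": [0,0,0],"gripper": -0.1},
  {"xyz": [0,0,0],"turn": [0,0,0],"gripper": -0.1},
])

```text
time_s: 1.68
position: [0.4521, -0.1258, 0.2501]
tool_rot: [[-0.03, -1.0, -0.001], [-1.0, 0.03, 0.0], [-0.0, 0.001, -1.0]]
ft_force: [-0.7, -0.2, 0.2]
grip_width: 0.0384
```

Run:
```python
from h import *
st()
a,_=snap('wrist','w1');print(np.round(load('w1')['T'],3).tolist(),load('w1')['K'])
cv2.imwrite('pics/w1b.png',cv2.resize(cv2.convertScaleAbs(a[:,:,::-1],alpha=1.6),(800,600)))
w=cloud('w1');h=cv2.cvtColor(a,cv2.COLOR_RGB2HSV).astype(int)
m=((h[...,1]<60)&(h[...,2]>90)&(abs(w[...,2]-.084)<.007)).astype(np.uint8)
k,l,s,c=cv2.connectedComponentsWithStats(m,connectivity=8)
for i in range(1,k):
    if s[i,4]>200:
        p=w[l==i];print(s[i],np.round(np.median(p,0),4),cv2.minAreaRect((p[:,:2]*1000).astype(np.float32)))
m=(abs(w[...,2]-.07)<.004)&(abs(w[...,0]-.497)<.03)&(abs(w[...,1]+.067)<.03)
p=w[m];print('rib',m.sum(),p.mean(0) if len(p) else '', cv2.minAreaRect((p[:,:2]*1000).astype(np.float32)) if len(p) else '')
```

```text
t 1.68 p [ 0.4521 -0.1258  0.2501] F [-0.7 -0.2  0.2] w 0.0384
[[-0.0297, -0.9996, -0.0008], [-0.9996, 0.0297, 0.0], [-0.0, 0.0008, -1.0]] [-30.   13.7  86.4  -0.   79.9  61.7]
[[-0.029, -0.965, -0.262, 0.519], [-1.0, 0.028, 0.008, -0.127], [-0.0, 0.262, -0.965, 0.375], [0.0, 0.0, 0.0, 1.0]] [271.78982777 271.78982777 252.6086613  194.15503414]
[  44   41  199  135 6079] [ 0.5317 -0.0204  0.0859] ((530.2410888671875, -20.813087463378906), (189.76943969726562, 131.12026977539062), 88.32280731201172)
[237 144  29  40 476] [ 0.465  -0.1277  0.0853] ((473.7546081542969, -123.5887222290039), (29.493867874145508, 42.99941635131836), 86.92589569091797)
rib 383 [ 0.49375069 -0.0664686   0.0706658 ] ((493.0545654296875, -67.58547973632812), (58.55540084838867, 38.979034423828125), 88.39655303955078)
```

View pics/w1b.png

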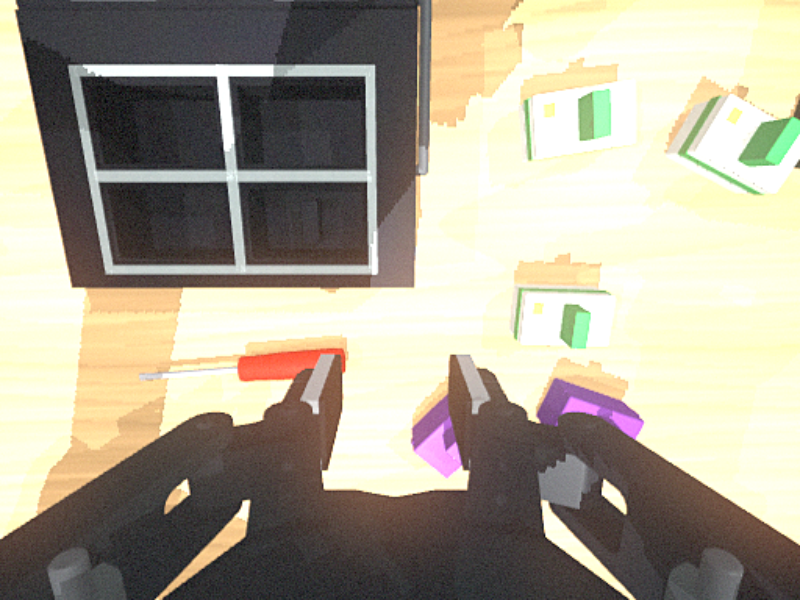

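The wrist view shows the bays at the upper left, from (70,65) to (375,270), with the spent rib faintly visible at about (310,215) in bay 3. The flight stopped short because my rows exceeded 41.7 mm. I'll keep row norms at or below 1.

Call:
step_arm([
  {"xyz": [-0.51,-0.365,0],"turn": [0,0,0],"gripper": -0.3},
  {"xyz": [-0.51,-0.365,0],"turn": [0,0,0],"gripper": -0.3},
  {"xyz": [-0.51,-0.365,0],"turn": [0,0,0],"gripper": -0.3},
  {"xyz": [0,0,0.95],"turn": [0,0,0],"gripper": -0.3},
  {"xyz": [0,0,0.95],"turn": [0,0,0],"gripper": -0.3},
  {"xyz": [0,0,0.9],"turn": [0,0,0],"gripper": -0.3},
  {"xyz": [0,0,0.5],"turn": [0,0,0],"gripper": -0.3},
  {"xyz": [0,0,0],"turn": [0,0,0],"gripper": -0.3},
  {"xyz": [0,0,0],"turn": [0,0,0],"gripper": -0.3},
])

```text
time_s: 2.48
position: [0.4977, -0.0671, 0.1184]
tool_rot: [[-0.032, -0.999, -0.001], [-0.999, 0.032, 0.0], [-0.0, 0.001, -1.0]]
ft_force: [-0.7, 0.3, 0.9]
grip_width: 0.0304
```

Run:
```python
from h import *
st()
a,_=snap('wrist','w2')
cv2.imwrite('pics/w2b.png',cv2.resize(cv2.convertScaleAbs(a[150:384,100:412,::-1],alpha=2.5),(800,600)))
w=cloud('w2')
m=(abs(w[...,2]-.07)<.004)&(abs(w[...,0]-.497)<.022)&(abs(w[...,1]+.066)<.03)
p=w[m];print('rib',m.sum(),np.median(p,0) if len(p) else '', cv2.minAreaRect((p[:,:2]*1000).astype(np.float32)) if len(p) else '')
```

```text
t 2.48 p [ 0.4977 -0.0671  0.1184] F [-0.7  0.3  0.9] w 0.0304
[[-0.0325, -0.9995, -0.0012], [-0.9995, 0.0325, 0.0004], [-0.0004, 0.0012, -1.0]] [-21.2  25.4  93.3  -0.   61.4  70.7]
rib 764 [ 0.49901656 -0.06610305  0.0711818 ] ((498.0292053222656, -66.17489624023438), (11.770164489746094, 29.912328720092773), 87.73857116699219)
```

View pics/w2b.png

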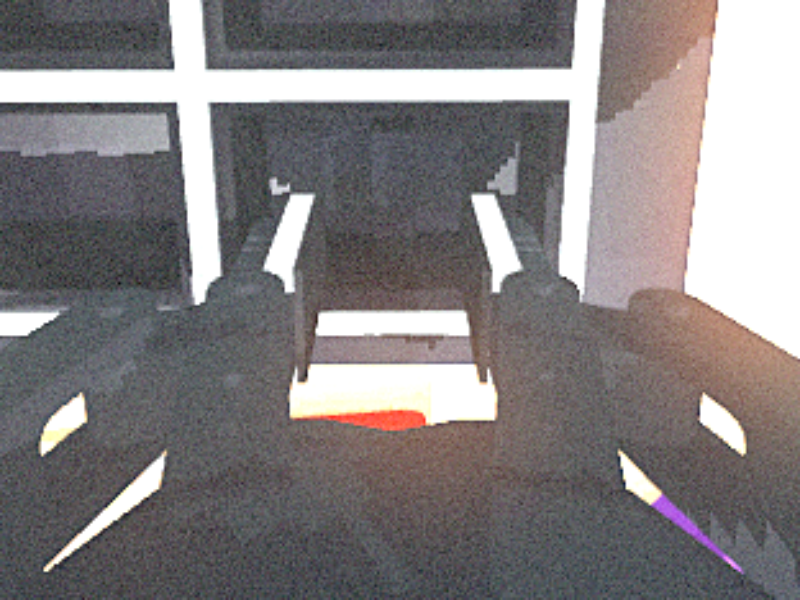

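The rib measures 11.8×29.9 mm at (0.498, -0.066), z 0.071, which matches the given size. The fingers are centred over bay 3, so I'll descend and grip.

Call:
step_arm([
  {"xyz": [-0.02,0,0.35],"turn": [0,0,0],"gripper": -0.3},
  {"xyz": [0,0,0.35],"turn": [0,0,0],"gripper": -0.3},
  {"xyz": [0,0,0.3],"turn": [0,0,0],"gripper": -0.3},
  {"xyz": [0,0,0],"turn": [0,0,0],"gripper": -0.3},
  {"xyz": [0,0,0],"turn": [0,0,0],"gripper": -0.3},
], squeeze=40)

```text
time_s: 2.95
position: [0.4986, -0.0657, 0.0797]
tool_rot: [[-0.031, -1.0, 0.002], [-1.0, 0.031, -0.001], [0.001, -0.002, -1.0]]
ft_force: [0.6, -0.2, 0.6]
grip_width: 0.0301
```

Call:
step_arm([
  {"xyz": [0,0,0],"turn": [0,0,0],"gripper": -1},
  {"xyz": [0,0,0],"turn": [0,0,0],"gripper": -1},
  {"xyz": [0,0,0],"turn": [0,0,0],"gripper": -1},
  {"xyz": [0,0,0],"turn": [0,0,0],"gripper": -1},
  {"xyz": [0,0,0],"turn": [0,0,0],"gripper": -1},
  {"xyz": [0,0,0],"turn": [0,0,0],"gripper": -1},
  {"xyz": [0,0,0],"turn": [0,0,0],"gripper": -1},
])

```text
time_s: 3.53
position: [0.4988, -0.0655, 0.08]
tool_rot: [[-0.03, -1.0, 0.003], [-1.0, 0.03, -0.001], [0.001, -0.003, -1.0]]
ft_force: [-1.2, -0.1, 5.3]
grip_width: 0.0105
```

Call:
step_arm([
  {"xyz": [0,0,-0.3],"turn": [0,0,0],"gripper": -1},
  {"xyz": [0,0,-0.4],"turn": [0,0,0],"gripper": -1},
  {"xyz": [0,0,-0.5],"turn": [0,0,0],"gripper": -1},
  {"xyz": [0,0,-0.6],"turn": [0,0,0],"gripper": -1},
  {"xyz": [0,0,-0.8],"turn": [0,0,0],"gripper": -1},
  {"xyz": [0,0,-0.8],"turn": [0,0,0],"gripper": -1},
  {"xyz": [0,0,0],"turn": [0,0,0],"gripper": -1},
  {"xyz": [0,0,0],"turn": [0,0,0],"gripper": -1},
])

```text
time_s: 4.2
position: [0.4985, -0.0652, 0.2164]
tool_rot: [[-0.03, -1.0, 0.004], [-1.0, 0.03, -0.002], [0.002, -0.004, -1.0]]
ft_force: [-0.4, -0.3, -1.4]
grip_width: 0.0112
```

Run:
```python
from h import *
st()
a,_=snap('side','s1')
cv2.imwrite('pics/s1b.png',cv2.resize(a[80:320,120:440,::-1],(800,600)))
```

```text
t 4.2 p [ 0.4985 -0.0652  0.2164] F [-0.4 -0.3 -1.4] w 0.0112
[[-0.0301, -0.9995, 0.0044], [-0.9995, 0.0301, -0.0017], [0.0015, -0.0045, -1.0]] [-21.   18.7  85.2   0.   75.9  70.8]
```

View pics/s1b.png

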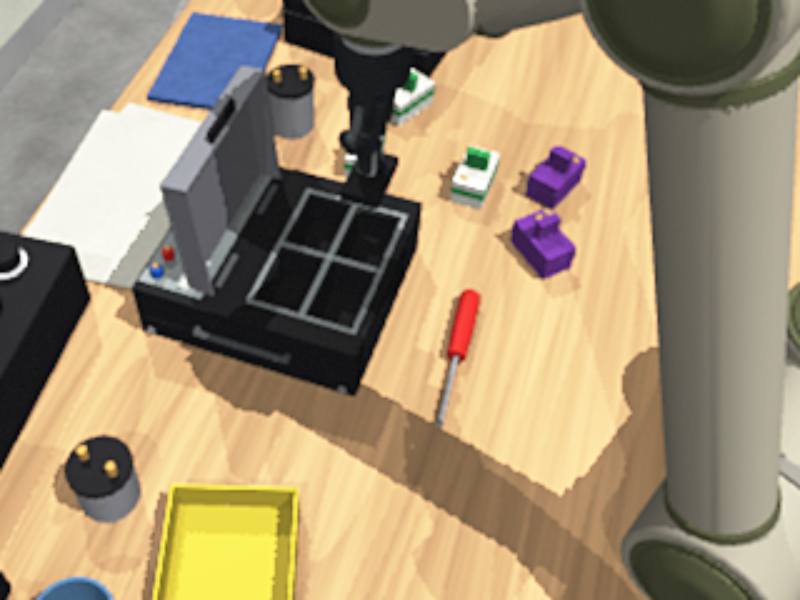

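The spent pack is held (dark slab under the fingers at about (375,185)). I'll carry it over to the tray.

Call:
step_arm([
  {"xyz": [-0.9,-0.01,0],"turn": [0,0,0],"gripper": -1},
  {"xyz": [-0.9,-0.01,0],"turn": [0,0,0],"gripper": -1},
  {"xyz": [-0.9,-0.01,0],"turn": [0,0,0],"gripper": -1},
  {"xyz": [-0.9,-0.01,0],"turn": [0,0,0],"gripper": -1},
  {"xyz": [-0.9,-0.01,0],"turn": [0,0,0],"gripper": -1},
  {"xyz": [-0.9,-0.01,0],"turn": [0,0,0],"gripper": -1},
  {"xyz": [-0.9,-0.01,0],"turn": [0,0,0],"gripper": -1},
  {"xyz": [-0.9,-0.01,0],"turn": [0,0,0],"gripper": -1},
  {"xyz": [-0.9,-0.01,0],"turn": [0,0,0],"gripper": -1},
  {"xyz": [-0.9,-0.01,0],"turn": [0,0,0],"gripper": -1},
  {"xyz": [-0.9,-0.01,0],"turn": [0,0,0],"gripper": -1},
  {"xyz": [0,0,0],"turn": [0,0,0],"gripper": -1},
  {"xyz": [0,0,0],"turn": [0,0,0],"gripper": -1},
  {"xyz": [0,0,0],"turn": [0,0,0],"gripper": -1},
])

```text
time_s: 5.42
position: [0.514, 0.3302, 0.2131]
tool_rot: [[-0.03, -1.0, -0.002], [-1.0, 0.03, -0.001], [0.001, 0.002, -1.0]]
ft_force: [1.2, -1.4, -0.9]
grip_width: 0.0107
```

Run:
```python
from h import *
st()
a,_=snap('side','s2')
cv2.imwrite('pics/s2b.png',cv2.resize(a[:,:,::-1],(640,480)))
```

```text
t 5.42 p [0.514  0.3302 0.2131] F [ 1.2 -1.4 -0.9] w 0.0107
[[-0.0301, -0.9995, -0.0022], [-0.9995, 0.0301, -0.0013], [0.0013, 0.0022, -1.0]] [ 21.6  29.5  67.6  -0.   83.  113.4]
```

View pics/s2b.png

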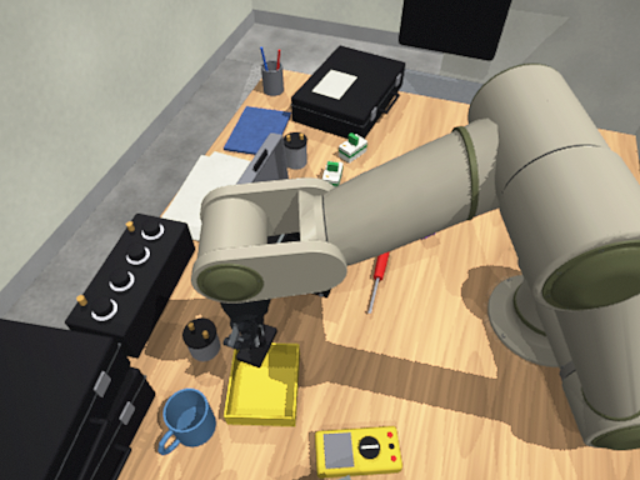

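The pack is over the tray, so I'll lower it and release.

Call:
step_arm([
  {"xyz": [0,0,0.8],"turn": [0,0,0],"gripper": -1},
  {"xyz": [0,0,0.8],"turn": [0,0,0],"gripper": -1},
  {"xyz": [0,0,0.8],"turn": [0,0,0],"gripper": -1},
  {"xyz": [0,0,0.8],"turn": [0,0,0],"gripper": -1},
  {"xyz": [0,0,0.4],"turn": [0,0,0],"gripper": -1},
  {"xyz": [0,0,0.3],"turn": [0,0,0],"gripper": -1},
  {"xyz": [0,0,0],"turn": [0,0,0],"gripper": -1},
  {"xyz": [0,0,0],"turn": [0,0,0],"gripper": -1},
])

```text
time_s: 6.13
position: [0.5146, 0.3296, 0.0583]
tool_rot: [[-0.032, -0.999, -0.001], [-0.999, 0.032, -0.0], [0.0, 0.001, -1.0]]
ft_force: [0.2, -0.6, -0.2]
grip_width: 0.0107
```

Call:
step_arm([
  {"xyz": [0,0,0.25],"turn": [0,0,0],"gripper": -1},
  {"xyz": [0,0,0],"turn": [0,0,0],"gripper": -1},
  {"xyz": [0,0,0],"turn": [0,0,0],"gripper": -0.3},
  {"xyz": [0,0,0],"turn": [0,0,0],"gripper": -0.3},
  {"xyz": [0,0,0],"turn": [0,0,0],"gripper": -0.3},
  {"xyz": [0,0,0],"turn": [0,0,0],"gripper": -0.3},
  {"xyz": [0,0,-0.4],"turn": [0,0,0],"gripper": -0.3},
  {"xyz": [0,0,-0.8],"turn": [0,0,0],"gripper": -0.3},
  {"xyz": [0,0,-0.9],"turn": [0,0,0],"gripper": -0.3},
  {"xyz": [0,0,-0.9],"turn": [0,0,0],"gripper": -0.3},
  {"xyz": [0,0,-0.9],"turn": [0,0,0],"gripper": -0.3},
  {"xyz": [0,0,-0.9],"turn": [0,0,0],"gripper": -0.3},
  {"xyz": [0,0,0],"turn": [0,0,0],"gripper": -0.3},
  {"xyz": [0,0,0],"turn": [0,0,0],"gripper": -0.3},
  {"xyz": [0,0,0],"turn": [0,0,0],"gripper": -0.3},
])

```text
time_s: 7.38
position: [0.514, 0.3305, 0.2396]
tool_rot: [[-0.03, -1.0, -0.001], [-1.0, 0.03, -0.0], [0.0, 0.001, -1.0]]
ft_force: [-0.3, -0.3, -0.4]
grip_width: 0.03
```

```bash
cat > packs.py <<'E'
from h import *
def packs(names):
    for n in names:
        fn=n+'_p';snap(n,fn);z=load(fn);w=cloud(fn);h=cv2.cvtColor(z['im'],cv2.COLOR_RGB2HSV).astype(int)
        for tag,m in(('rib',(h[...,0]>45)&(h[...,0]<85)&(h[...,1]>120)&(abs(w[...,2]-.065)<.006)),('top',(h[...,1]<60)&(h[...,2]>110)&(abs(w[...,2]-.04)<.005)),('black',(h[...,2]<60)&(w[...,2]<.05)&(abs(w[...,0]-.515)<.05)&(abs(w[...,1]-.33)<.06))):
            k,l,s,c=cv2.connectedComponentsWithStats(m.astype(np.uint8),connectivity=8)
            for i in range(1,k):
                p=w[l==i]
                if s[i,4]>=40 and p[0,1]<.42:
                    r=cv2.minAreaRect((p[:,:2]*1000).astype(np.float32));print(n,tag,s[i,4],np.round(p.mean(0),4),np.round(r[0],1),np.round(r[1],1),round(r[2],1))
E
python3 - <<'E'
from packs import *
st();packs(['scene','side'])
E
```

```text
t 7.38 p [0.514  0.3305 0.2396] F [-0.3 -0.3 -0.4] w 0.03
[[-0.0302, -0.9995, -0.001], [-0.9995, 0.0302, -0.0004], [0.0004, 0.001, -1.0]] [ 21.7  28.5  65.    0.   86.6 113.4]
scene rib 47 [ 0.4119 -0.2681  0.0642] [ 411.6 -267. ] [11.5 30.4] 81.4
scene rib 52 [ 0.5649 -0.2692  0.0642] [ 564.6 -268.1] [27.9 10.6] 6.3
scene rib 60 [ 0.5436 -0.3952  0.0645] [ 542.9 -394.3] [10.3 29.7] 61.7
scene top 291 [ 0.4128 -0.2707  0.0394] [ 410.4 -266.2] [73.9 45.5] 86.0
scene top 313 [ 0.5673 -0.2733  0.0393] [ 564.9 -266.7] [43.9 76.8] 6.4
scene top 448 [ 0.544  -0.3959  0.0393] [ 543.5 -393.9] [74.6 45.8] 61.1
scene black 116 [0.5182 0.3258 0.0226] [517.9 329.1] [66.1 37.6] 78.5
side top 164 [ 1.8066 -0.6887  0.04  ] [1806.2 -694.8] [ 17.5 413.8] 0.3
side top 109 [-0.0282 -1.4492  0.0399] [  -32.4 -1447.5] [ 26.6 222.2] 88.1
side top 79 [-0.225  -1.449   0.0395] [ -223.4 -1448.9] [ 27.  145.8] 90.0
side top 118 [ 0.5364 -0.3829  0.0382] [ 538.4 -390.3] [77.1 45.6] 64.5
side top 48 [ 0.547  -0.2712  0.0384] [ 547.8 -275.1] [55.6 28.9] 74.6
side top 55 [0.3329 0.3925 0.0362] [334.3 392.4] [26.9 21.6] 16.3
side top 60 [0.3465 0.4227 0.0361] [348.4 421.8] [17.6 33.3] 17.3
side top 105 [0.3248 0.4211 0.036 ] [323.3 419. ] [29.8 37.5] 12.6
side top 40 [0.285  0.3912 0.0407] [285.3 391.3] [29.3  5.9] 18.1
side black 510 [0.5096 0.3347 0.0196] [512.7 332.5] [72.7 47.5] 87.9
```

The spent pack now shows as a black 73×47 mm patch in the tray. Next is pack A at (0.410, -0.265).

Call:
step_arm([
  {"xyz": [0.93,0.13,0],"turn": [0,0,0],"gripper": -0.3},
  {"xyz": [0.93,0.13,0],"turn": [0,0,0],"gripper": -0.3},
  {"xyz": [0.93,0.13,0],"turn": [0,0,0],"gripper": -0.3},
  {"xyz": [0.93,0.13,0],"turn": [0,0,0],"gripper": -0.3},
  {"xyz": [0.93,0.13,0],"turn": [0,0,0],"gripper": -0.3},
  {"xyz": [0.93,0.13,0],"turn": [0,0,0],"gripper": -0.3},
  {"xyz": [0.93,0.13,0],"turn": [0,0,0],"gripper": -0.3},
  {"xyz": [0.93,0.13,0],"turn": [0,0,0],"gripper": -0.3},
  {"xyz": [0.93,0.13,0],"turn": [0,0,0],"gripper": -0.3},
  {"xyz": [0.93,0.13,0],"turn": [0,0,0],"gripper": -0.3},
  {"xyz": [0.93,0.13,0],"turn": [0,0,0],"gripper": -0.3},
  {"xyz": [0.93,0.13,0],"turn": [0,0,0],"gripper": -0.3},
  {"xyz": [0.93,0.13,0],"turn": [0,0,0],"gripper": -0.3},
  {"xyz": [0.93,0.13,0],"turn": [0,0,0],"gripper": -0.3},
  {"xyz": [0.93,0.13,0],"turn": [0,0,0],"gripper": -0.3},
  {"xyz": [0.93,0.13,0],"turn": [0,0,0],"gripper": -0.3},
])

```text
time_s: 8.82
position: [0.4123, -0.2633, 0.2393]
tool_rot: [[-0.03, -1.0, -0.001], [-1.0, 0.03, 0.002], [-0.002, 0.002, -1.0]]
ft_force: [1.2, -0.1, 0.6]
grip_width: 0.0303
```

Call:
step_arm([
  {"xyz": [0,0,0.8],"turn": [0,0,0.5],"gripper": -0.3},
  {"xyz": [0,0,0.8],"turn": [0,0,0],"gripper": -0.3},
  {"xyz": [0,0,0.8],"turn": [0,0,0],"gripper": -0.3},
  {"xyz": [0,0,0.6],"turn": [0,0,0],"gripper": -0.3},
  {"xyz": [0,0,0],"turn": [0,0,0],"gripper": -0.3},
  {"xyz": [0,0,0],"turn": [0,0,0],"gripper": -0.3},
  {"xyz": [0,0,0],"turn": [0,0,0],"gripper": -0.3},
])

```text
time_s: 9.4
position: [0.4137, -0.2621, 0.1213]
tool_rot: [[-0.07, -0.998, 0.001], [-0.998, 0.07, -0.001], [0.001, -0.001, -1.0]]
ft_force: [0.1, -0.6, 0.3]
grip_width: 0.0297
```

```bash
cat >> packs.py <<'E'
def fine(z0=.066):
    s=st();snap('wrist','wf');w=cloud('wf');h=cv2.cvtColor(load('wf')['im'],cv2.COLOR_RGB2HSV).astype(int)
    m=(h[...,0]>45)&(h[...,0]<85)&(h[...,1]>100)&(abs(w[...,2]-z0)<.007)
    k,l,ss,c=cv2.connectedComponentsWithStats(m.astype(np.uint8),connectivity=8)
    R=s['tool_rot'];p0=s['position']
    for i in range(1,k):
        if ss[i,4]<60: continue
        p=w[l==i];r=cv2.minAreaRect((p[:,:2]*1000).astype(np.float32));ce=np.array([*r[0],0])/1000
        d=(ce-p0);d[2]=0
        print(ss[i],'z',round(np.median(p[:,2]),4),np.round(r[0],1),np.round(r[1],1),round(r[2],1),'tool d units',np.round(R.T@d/.04,3)[:2])
E
python3 -c "
from packs import *
fine()"
```

```text
t 9.4 p [ 0.4137 -0.2621  0.1213] F [ 0.1 -0.6  0.3] w 0.0297
[[-0.07, -0.9975, 0.0009], [-0.9975, 0.07, -0.0009], [0.0008, -0.0009, -1.0]] [-46.2  24.   95.1   0.   60.8  47.8]
[239   0  20   7  75] z 0.0616 [ 548.  -268.2] [ 1.6 11.4] 3.2 tool d units [-0.084 -3.361]
[437   0  38  28 614] z 0.0669 [ 534.5 -388.9] [12.1 15. ] 62.4 tool d units [ 2.951 -3.234]
[252 202  16  42 612] z 0.0673 [ 409.9 -265.8] [10.8 28.7] 86.2 tool d units [0.099 0.088]
```

Call:
step_arm([
  {"xyz": [0.1,0.09,0],"turn": [0,0,0],"gripper": -0.3},
  {"xyz": [0,0,0.5],"turn": [0,0,0],"gripper": -0.3},
  {"xyz": [0,0,0.5],"turn": [0,0,0],"gripper": -0.3},
  {"xyz": [0,0,0.43],"turn": [0,0,0],"gripper": -0.3},
  {"xyz": [0,0,0],"turn": [0,0,0],"gripper": -0.3},
  {"xyz": [0,0,0],"turn": [0,0,0],"gripper": -0.3},
  {"xyz": [0,0,0],"turn": [0,0,0],"gripper": -1},
  {"xyz": [0,0,0],"turn": [0,0,0],"gripper": -1},
  {"xyz": [0,0,0],"turn": [0,0,0],"gripper": -1},
  {"xyz": [0,0,0],"turn": [0,0,0],"gripper": -1},
  {"xyz": [0,0,0],"turn": [0,0,0],"gripper": -1},
  {"xyz": [0,0,0],"turn": [0,0,0],"gripper": -1},
], squeeze=50)

```text
time_s: 10.45
position: [0.4099, -0.2662, 0.0645]
tool_rot: [[-0.07, -0.998, 0.002], [-0.998, 0.07, -0.002], [0.002, -0.002, -1.0]]
ft_force: [-1.1, -1.5, 7.1]
grip_width: 0.0105
```

```bash
python3 -c "
from h import *
st()"
```

```text
t 10.45 p [ 0.4099 -0.2662  0.0645] F [-1.1 -1.5  7.1] w 0.0105
[[-0.0701, -0.9975, 0.0019], [-0.9975, 0.0701, -0.0023], [0.0022, -0.002, -1.0]] [-46.9  29.   98.9  -0.   51.9  47.1]
```

Call:
step_arm([
  {"xyz": [0,0,-0.4],"turn": [0,0,0],"gripper": -1},
  {"xyz": [0,0,-0.75],"turn": [0,0,0],"gripper": -1},
  {"xyz": [0,0,-0.75],"turn": [0,0,0],"gripper": -1},
  {"xyz": [0,0,-0.75],"turn": [0,0,0],"gripper": -1},
  {"xyz": [0,0,-0.75],"turn": [0,0,0],"gripper": -1},
  {"xyz": [0,0,0],"turn": [0,0,-0.51],"gripper": -1},
  {"xyz": [-0.92,-0.256,0],"turn": [0,0,0],"gripper": -1},
  {"xyz": [-0.92,-0.256,0],"turn": [0,0,0],"gripper": -1},
  {"xyz": [-0.92,-0.256,0],"turn": [0,0,0],"gripper": -1},
  {"xyz": [-0.92,-0.256,0],"turn": [0,0,0],"gripper": -1},
  {"xyz": [-0.92,-0.256,0],"turn": [0,0,0],"gripper": -1},
  {"xyz": [-0.92,-0.256,0],"turn": [0,0,0],"gripper": -1},
  {"xyz": [-0.92,-0.256,0],"turn": [0,0,0],"gripper": -1},
  {"xyz": [-0.92,-0.256,0],"turn": [0,0,0],"gripper": -1},
  {"xyz": [0,0,0],"turn": [0,0,0],"gripper": -1},
  {"xyz": [0,0,0],"turn": [0,0,0],"gripper": -1},
  {"xyz": [0,0,0],"turn": [0,0,0],"gripper": -1},
])

```text
time_s: 11.87
position: [0.4996, 0.0264, 0.1992]
tool_rot: [[-0.029, -1.0, -0.0], [-1.0, 0.029, -0.0], [0.0, 0.0, -1.0]]
ft_force: [0.1, -0.1, -3.6]
grip_width: 0.0108
```

Run:
```python
from h import *
st()
a,_=snap('wrist','w3')
cv2.imwrite('pics/w3b.png',cv2.resize(cv2.convertScaleAbs(a[:,:,::-1],alpha=1.5),(800,600)))
```

```text
t 11.87 p [0.4996 0.0264 0.1992] F [ 0.1 -0.1 -3.6] w 0.0108
[[-0.0287, -0.9996, -0.0004], [-0.9996, 0.0287, -0.0002], [0.0002, 0.0004, -1.0]] [-10.6  19.5  87.   -0.   73.5  81.1]
```

View pics/w3b.png

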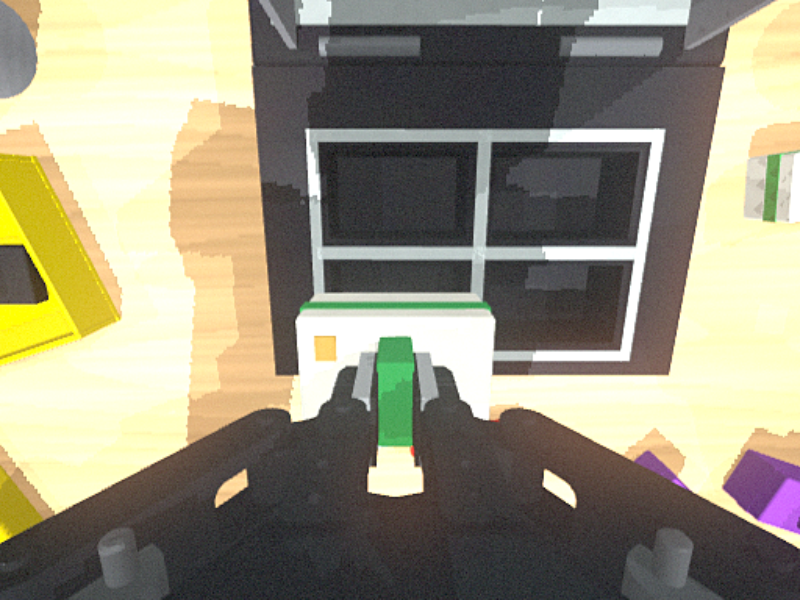

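The view shows the pack held level, the spent pack in the tray (left edge, about (20,275)), and the bay cross-bars meeting at about (476,253). I'll compute the hole and pack positions from this view.

Run:
```python
from h import *
z=load('w3');fx,fy,cx,cy=z['K'];T=z['T'];im=z['im']
def pl(u,v,zz):
    u=u*512/800;v=v*384/600
    r=T[:3,:3]@np.array([(u-cx)/fx,(v-cy)/fy,1]);t=(zz-T[2,3])/r[2];return T[:3,3]+t*r
for n,u,v,zz in[('cross',477,253,.084),('tl',307,129,.084),('tr',665,129,.084),('br',631,361,.084),('midtop',484,135,.084),('packL',297,318,.1745),('packR',495,318,.1745)]:print(n,np.round(pl(u,v,zz),4))
w=cloud('w3');h=cv2.cvtColor(im,cv2.COLOR_RGB2HSV).astype(int)
m=(h[...,1]<60)&(h[...,2]>85)&(abs(w[...,2]-.084)<.006)&(w[...,0]<.62)
k,l,s,c=cv2.connectedComponentsWithStats(m.astype(np.uint8),connectivity=8);i=1+s[1:,4].argmax();p=w[l==i];print(cv2.minAreaRect((p[:,:2]*1000).astype(np.float32)),np.median(p[:,2]))
m=(abs(w[...,2]-.1745)<.005)&(h[...,1]<60)&(h[...,2]>110);p=w[m];print(m.sum(),np.median(p[:,2]),cv2.minAreaRect((p[:,:2]*1000).astype(np.float32)))
```

```text
cross [ 0.5296 -0.0203  0.084 ]
tl [0.5977 0.0707 0.084 ]
tr [ 0.5924 -0.1178  0.084 ]
br [ 0.4609 -0.1153  0.084 ]
midtop [ 0.5921 -0.0226  0.084 ]
packL [0.5213 0.0627 0.1745]
packR [ 0.5192 -0.0102  0.1745]
((527.7896728515625, -20.97601318359375), (190.2267303466797, 135.45132446289062), 88.46216583251953) 0.08586667695388922
4728 0.1757897028492342 ((500.27801513671875, 27.195920944213867), (74.12663269042969, 42.36943435668945), 88.33799743652344)
```

Call:
step_arm([
  {"xyz": [0,0,0.5],"turn": [0,0,0],"gripper": -1},
  {"xyz": [0,0,0.5],"turn": [0,0,0],"gripper": -1},
  {"xyz": [0,0,0.2],"turn": [0,0,0],"gripper": -1},
  {"xyz": [0,0,0.15],"turn": [0,0,0],"gripper": -1},
  {"xyz": [0,0,0.1],"turn": [0,0,0],"gripper": -1},
  {"xyz": [0,0,0],"turn": [0,0,0],"gripper": -1},
  {"xyz": [0,0,0],"turn": [0,0,0],"gripper": -1},
])

```text
time_s: 12.5
position: [0.5036, 0.025, 0.1449]
tool_rot: [[-0.031, -0.999, 0.012], [-1.0, 0.031, -0.002], [0.001, -0.012, -1.0]]
ft_force: [4.7, 0.9, 16.9]
grip_width: 0.0105
```

Call:
step_arm([
  {"xyz": [0,0,-0.25],"turn": [0,0,0],"gripper": -1},
  {"xyz": [0,-0.05,0],"turn": [0,0,0],"gripper": -1},
  {"xyz": [0,0,0],"turn": [0,0,0],"gripper": -1},
  {"xyz": [0,0,0],"turn": [0,0,0],"gripper": -1},
])

```text
time_s: 12.83
position: [0.5018, 0.0259, 0.1509]
tool_rot: [[-0.03, -1.0, -0.001], [-1.0, 0.03, 0.0], [-0.0, 0.001, -1.0]]
ft_force: [-0.0, 0.6, -2.1]
grip_width: 0.0108
```

Run:
```python
from h import *
st()
a,_=snap('wrist','w4')
cv2.imwrite('pics/w4b.png',cv2.resize(cv2.convertScaleAbs(a[60:300,120:440,::-1],alpha=1.5),(800,600)))
```

```text
t 12.83 p [0.5018 0.0259 0.1509] F [-0.   0.6 -2.1] w 0.0108
[[-0.0301, -0.9995, -0.0005], [-0.9995, 0.0301, 0.0001], [-0.0, 0.0005, -1.0]] [-10.6  22.9  90.8  -0.   66.3  81.2]
```

View pics/w4b.png

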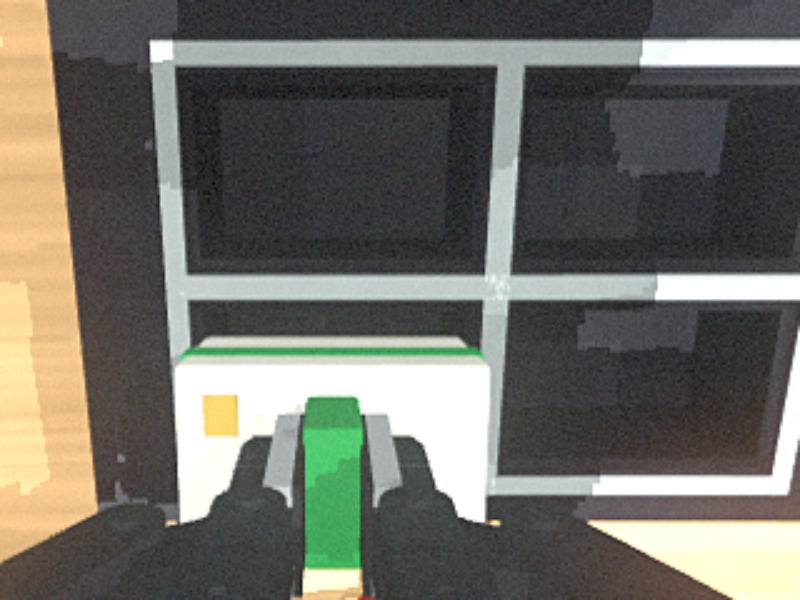

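Run:
```python
from h import *
z=load('w4');fx,fy,cx,cy=z['K'];T=z['T']
def pl(n,px,py,zz):
    u=120+px*.4;v=60+py*.4
    r=T[:3,:3]@np.array([(u-cx)/fx,(v-cy)/fy,1]);t=(zz-T[2,3])/r[2];p=T[:3,3]+t*r
    a=-.0295;q=p[:2]-np.array([.5295,-.0208]);print(n,np.round(p,4),'bridge mm',np.round([ (q[0]*np.cos(a)+q[1]*np.sin(a))*1e3,(-q[0]*np.sin(a)+q[1]*np.cos(a))*1e3],1))
pl('hole rear L',190,300,.084);pl('hole rear R',483,300,.084);pl('mid cross',497,287,.084);pl('rear hole rear edge',340,66,.084);pl('rear hole fr edge',340,275,.084)
pl('bay3 front inner',650,476,.084)
pl('bot L',205,338,.0864);pl('bot R',465,338,.0864)
pl('band bot L',182,356,.096);pl('band bot R',486,356,.096)
pl('top L',178,364,.1264);pl('top R',488,364,.1264)
w=cloud('w4')
for py in range(300,370,6):
    v=int(60+py*.4);print(py,np.round(w[v,120+int(330*.4)],4))
```

```text
hole rear L [0.5283 0.0669 0.084 ] bridge mm [-3.8 87.6]
hole rear R [ 0.5258 -0.0175  0.084 ] bridge mm [-3.8  3.2]
mid cross [ 0.5295 -0.0214  0.084 ] bridge mm [ 0.  -0.6]
rear hole rear edge [0.5901 0.022  0.084 ] bridge mm [59.3 44.6]
rear hole fr edge [0.5343 0.0235 0.084 ] bridge mm [ 3.5 44.4]
bay3 front inner [ 0.4686 -0.0708  0.084 ] bridge mm [-59.4 -51.8]
bot L [0.5175 0.063  0.0864] bridge mm [-14.5  83.4]
bot R [ 0.5153 -0.0121  0.0864] bridge mm [-14.5   8.3]
band bot L [0.5151 0.0678 0.096 ] bridge mm [-17.   88.1]
band bot R [ 0.5126 -0.0161  0.096 ] bridge mm [-17.    4.2]
top L [0.5223 0.0616 0.1264] bridge mm [-9.6 82.2]
top R [ 0.5202 -0.0097  0.1264] bridge mm [-9.7 10.8]
300 [0.5274 0.0265 0.085 ]
306 [0.5258 0.0266 0.0846]
312 [0.5238 0.0267 0.0825]
318 [0.5109 0.0272 0.0383]
324 [0.5091 0.0272 0.0388]
330 [0.5065 0.0273 0.0396]
336 [0.5047 0.0273 0.0395]
342 [0.5181 0.0268 0.0947]
348 [0.5198 0.0267 0.1077]
354 [0.5202 0.0267 0.1135]
360 [0.5207 0.0267 0.1215]
366 [0.5206 0.0267 0.1251]
```

Bay 1 has a funnel bezel about 56×84 mm. After the shift, the pack centre sits at bridge (-31.6, 46.5) mm against the ideal (-31, 46). I'll descend again.

Call:
step_arm([
  {"xyz": [0,-0.01,0.15],"turn": [0,0,0],"gripper": -1},
  {"xyz": [0,0,0.15],"turn": [0,0,0],"gripper": -1},
  {"xyz": [0,0,0.15],"turn": [0,0,0],"gripper": -1},
  {"xyz": [0,0,0.15],"turn": [0,0,0],"gripper": -1},
  {"xyz": [0,0,0],"turn": [0,0,0],"gripper": -1},
])

```text
time_s: 13.3
position: [0.512, 0.0256, 0.1344]
tool_rot: [[-0.03, -0.999, 0.03], [-1.0, 0.03, -0.002], [0.001, -0.03, -1.0]]
ft_force: [20.4, 5.6, 43.4]
grip_width: 0.0107
```

Force is building in +x, so the pack may be tilted in the grip. I'll back off and measure its tilt.

Call:
step_arm([
  {"xyz": [0,0,-0.3],"turn": [0,0,0],"gripper": -1},
  {"xyz": [0,0,-0.6],"turn": [0,0,0],"gripper": -1},
  {"xyz": [0,0,-0.6],"turn": [0,0,0],"gripper": -1},
  {"xyz": [0,0,0],"turn": [0,0,0],"gripper": -1},
  {"xyz": [0,0,0],"turn": [0,0,0],"gripper": -1},
])

```text
time_s: 13.72
position: [0.5024, 0.0263, 0.1869]
tool_rot: [[-0.029, -1.0, 0.001], [-1.0, 0.029, -0.0], [0.0, -0.001, -1.0]]
ft_force: [-0.9, 0.6, -3.1]
grip_width: 0.0105
```

```bash
cat > tilt.py <<'E'
from h import *
def tilt(fn):
    w=cloud(fn);h=cv2.cvtColor(load(fn)['im'],cv2.COLOR_RGB2HSV).astype(int);p0=env.observe()['position']
    for tag,m in(('top',(h[...,1]<60)&(h[...,2]>100)&(abs(w[...,2]-p0[2]+.0245)<.008)&(abs(w[...,0]-p0[0])<.05)&(abs(w[...,1]-p0[1])<.05)),('ribtop',(h[...,0]>45)&(h[...,0]<85)&(h[...,1]>100)&(abs(w[...,2]-p0[2]-.001)<.008)&(abs(w[...,0]-p0[0])<.03))):
        p=w[m];
        if len(p)<50: print(tag,len(p));continue
        for _ in range(3):
            A=np.c_[p[:,:2]-p0[:2],np.ones(len(p))];c=np.linalg.lstsq(A,p[:,2],rcond=None)[0];r=p[:,2]-A@c;p=p[abs(r)<2.5*r.std()+1e-5]
        print(fn,tag,len(p),'slope x,y',np.round(c,4),'rect',cv2.minAreaRect((p[:,:2]*1000).astype(np.float32)))
    m=(abs(w[...,1]-p0[1])<.03)&(w[...,0]>p0[0]+.005)&(w[...,0]<p0[0]+.03)&(w[...,2]<p0[2]-.027)&(w[...,2]>p0[2]-.066);p=w[m]
    if len(p)>20:
        for lo in range(27,66,6):
            k=p[(p[:,2]<p0[2]-lo/1e3)&(p[:,2]>p0[2]-(lo+6)/1e3)];print('face -z',lo,len(k),np.round(np.median(k[:,0])-p0[0],4) if len(k) else '')
E
python3 - <<'E'
from tilt import *
st()
a,_=snap('wrist','w5');b,_=snap('side','s5');tilt('w5')
o=np.zeros((600,800,3),np.uint8)
cv2.imwrite('pics/s5b.png',cv2.resize(b[60:240,150:390,::-1],(800,600)))
E
```

```text
t 13.72 p [0.5024 0.0263 0.1869] F [-0.9  0.6 -3.1] w 0.0105
[[-0.0294, -0.9996, 0.001], [-0.9996, 0.0294, -0.0002], [0.0001, -0.001, -1.0]] [-10.5  20.5  87.8   0.   71.7  81.2]
w5 top 2967 slope x,y [-0.3594  0.012   0.1673] rect ((506.2322082519531, 27.27745819091797), (73.42813110351562, 24.42877960205078), 87.83575439453125)
w5 ribtop 884 slope x,y [-0.3496  0.0099  0.1949] rect ((510.1056823730469, 26.961212158203125), (11.260730743408203, 22.468366622924805), 89.02751159667969)
```

View pics/s5b.png

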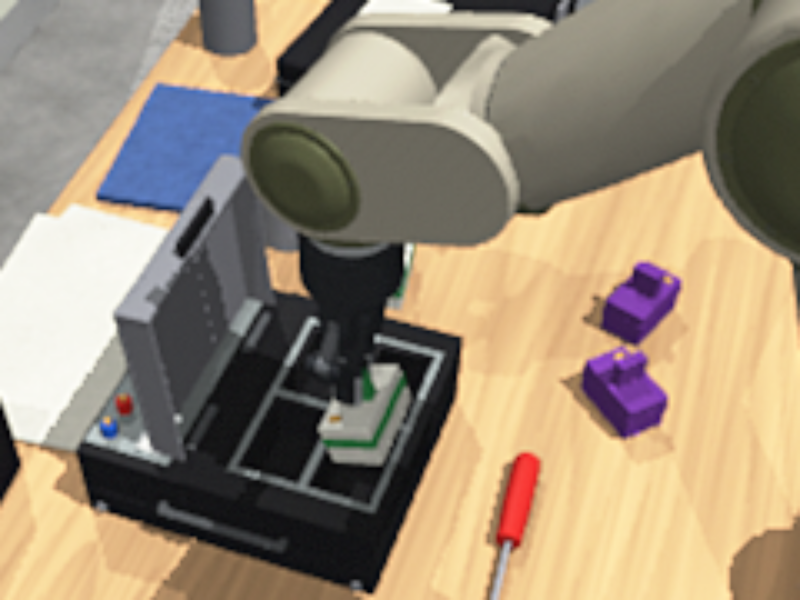

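The pack has pitched about 20° in the jaws. I'll check the earlier frames for its initial tilt.

Run:
```python
import tilt as t
class E: pass
for fn,p in(('w3',[.4996,.0264,.1992]),('w4',[.5018,.0259,.1509])):
    e=E();e.observe=lambda p=p:{'position':p};t.env=e;t.tilt(fn)
```

```text
w3 top 4418 slope x,y [-0.012  -0.0012  0.1759] rect ((500.3470764160156, 27.27095603942871), (73.6866455078125, 42.36684799194336), 88.22494506835938)
w3 ribtop 1210 slope x,y [-0.0188  0.0042  0.2018] rect ((499.7431945800781, 27.227184295654297), (11.260358810424805, 30.109655380249023), 88.89081573486328)
face -z 27 280 0.0214
face -z 33 295 0.0216
face -z 39 203 0.0215
face -z 45 216 0.0213
face -z 51 190 0.0213
face -z 57 98 0.0213
face -z 63 0 
w4 top 4071 slope x,y [-0.1037  0.0038  0.1286] rect ((501.994384765625, 27.039398193359375), (73.68941497802734, 38.604286193847656), 88.17190551757812)
w4 ribtop 1235 slope x,y [-0.1033  0.0003  0.1547] rect ((502.2167663574219, 26.900747299194336), (11.272167205810547, 29.411373138427734), 88.26022338867188)
face -z 27 217 0.0188
face -z 33 227 0.0184
face -z 39 178 0.0179
face -z 45 98 0.0169
face -z 51 135 0.0164
face -z 57 124 0.0158
face -z 63 540 0.0275
```

The pack was level at first, and a light edge contact then tilted it because the 50 N grip was too weak. I'll set it down on its old spot to level it, then regrip at 120 N.

Call:
step_arm([
  {"xyz": [0.92,0.262,-0.1],"turn": [0,0,0],"gripper": -1},
  {"xyz": [0.92,0.262,-0.1],"turn": [0,0,0],"gripper": -1},
  {"xyz": [0.92,0.262,0],"turn": [0,0,0],"gripper": -1},
  {"xyz": [0.92,0.262,0],"turn": [0,0,0],"gripper": -1},
  {"xyz": [0.92,0.262,0],"turn": [0,0,0],"gripper": -1},
  {"xyz": [0.92,0.262,0],"turn": [0,0,0],"gripper": -1},
  {"xyz": [0.92,0.262,0],"turn": [0,0,0],"gripper": -1},
  {"xyz": [0.92,0.262,0],"turn": [0,0,0],"gripper": -1},
  {"xyz": [0,0,0.8],"turn": [0,0,0],"gripper": -1},
  {"xyz": [0,0,0.8],"turn": [0,0,0],"gripper": -1},
  {"xyz": [0,0,0.8],"turn": [0,0,0],"gripper": -1},
  {"xyz": [0,0,0.4],"turn": [0,0,0],"gripper": -1},
  {"xyz": [0,0,0.1],"turn": [0,0,0],"gripper": -1},
  {"xyz": [0,0,0.1],"turn": [0,0,0],"gripper": -1},
  {"xyz": [0,0,0],"turn": [0,0,0],"gripper": -1},
], squeeze=30)

```text
time_s: 15.07
position: [0.4098, -0.2654, 0.0747]
tool_rot: [[-0.029, -1.0, -0.001], [-1.0, 0.029, 0.001], [-0.001, 0.001, -1.0]]
ft_force: [-0.6, -0.4, -2.8]
grip_width: 0.0107
```

Call:
step_arm([
  {"xyz": [0,0,0.08],"turn": [0,0,0],"gripper": -1},
  {"xyz": [0,0,0.08],"turn": [0,0,0],"gripper": -1},
  {"xyz": [0,0,0.05],"turn": [0,0,0],"gripper": -1},
  {"xyz": [0,0,0],"turn": [0,0,0],"gripper": -1},
  {"xyz": [0,0,0],"turn": [0,0,0],"gripper": -0.3},
  {"xyz": [0,0,0],"turn": [0,0,0],"gripper": -0.3},
  {"xyz": [0,0,0],"turn": [0,0,0],"gripper": -0.3},
  {"xyz": [0,0,0],"turn": [0,0,0],"gripper": -0.3},
  {"xyz": [0,0,-0.7],"turn": [0,0,0],"gripper": -0.3},
  {"xyz": [0,0,-0.7],"turn": [0,0,0],"gripper": -0.3},
  {"xyz": [0,0,0],"turn": [0,0,0],"gripper": -0.3},
  {"xyz": [0,0,0],"turn": [0,0,0],"gripper": -0.3},
])

```text
time_s: 16.07
position: [0.4103, -0.2659, 0.1239]
tool_rot: [[-0.029, -1.0, 0.002], [-1.0, 0.029, -0.002], [0.002, -0.002, -1.0]]
ft_force: [-0.2, -0.0, -1.0]
grip_width: 0.0298
```

```bash
python3 -c "
from packs import *
fine()"
```

```text
t 16.07 p [ 0.4103 -0.2659  0.1239] F [-0.2 -0.  -1. ] w 0.0298
[[-0.0294, -0.9996, 0.0023], [-0.9996, 0.0294, -0.0024], [0.0023, -0.0024, -1.0]] [-46.9  23.7  95.1   0.   61.   44.8]
[436   0  40  34 731] z 0.067 [ 535.7 -389.4] [12.4 17.7] 62.8 tool d units [ 2.994 -3.225]
[244 224  16  38 573] z 0.0673 [ 391.  -263.6] [11.1 29.6] 88.6 tool d units [-0.043  0.482]
```

Call:
step_arm([
  {"xyz": [-0.04,0.48,0],"turn": [0,0,0],"gripper": -0.3},
  {"xyz": [0,0,0.5],"turn": [0,0,0],"gripper": -0.3},
  {"xyz": [0,0,0.5],"turn": [0,0,0],"gripper": -0.3},
  {"xyz": [0,0,0.53],"turn": [0,0,0],"gripper": -0.3},
  {"xyz": [0,0,0],"turn": [0,0,0],"gripper": -0.3},
  {"xyz": [0,0,0],"turn": [0,0,0],"gripper": -0.3},
  {"xyz": [0,0,0],"turn": [0,0,0],"gripper": -1},
  {"xyz": [0,0,0],"turn": [0,0,0],"gripper": -1},
  {"xyz": [0,0,0],"turn": [0,0,0],"gripper": -1},
  {"xyz": [0,0,0],"turn": [0,0,0],"gripper": -1},
  {"xyz": [0,0,0],"turn": [0,0,0],"gripper": -1},
  {"xyz": [0,0,0],"turn": [0,0,0],"gripper": -1},
  {"xyz": [0,0,0],"turn": [0,0,0],"gripper": -1},
], squeeze=120)

```text
time_s: 17.2
position: [0.3906, -0.2632, 0.0614]
tool_rot: [[-0.029, -1.0, -0.0], [-1.0, 0.029, 0.0], [-0.0, 0.0, -1.0]]
ft_force: [-0.4, 0.4, -2.6]
grip_width: 0.0098
```

Call:
step_arm([
  {"xyz": [0,0,-0.46],"turn": [0,0,0],"gripper": -1},
  {"xyz": [0,0,-0.75],"turn": [0,0,0],"gripper": -1},
  {"xyz": [0,0,-0.75],"turn": [0,0,0],"gripper": -1},
  {"xyz": [0,0,-0.75],"turn": [0,0,0],"gripper": -1},
  {"xyz": [0,0,-0.75],"turn": [0,0,0],"gripper": -1},
  {"xyz": [-0.914,-0.319,0],"turn": [0,0,0],"gripper": -1},
  {"xyz": [-0.914,-0.319,0],"turn": [0,0,0],"gripper": -1},
  {"xyz": [-0.914,-0.319,0],"turn": [0,0,0],"gripper": -1},
  {"xyz": [-0.914,-0.319,0],"turn": [0,0,0],"gripper": -1},
  {"xyz": [-0.914,-0.319,0],"turn": [0,0,0],"gripper": -1},
  {"xyz": [-0.914,-0.319,0],"turn": [0,0,0],"gripper": -1},
  {"xyz": [-0.914,-0.319,0],"turn": [0,0,0],"gripper": -1},
  {"xyz": [-0.914,-0.319,0],"turn": [0,0,0],"gripper": -1},
  {"xyz": [0,0,0.5],"turn": [0,0,0],"gripper": -1},
  {"xyz": [0,0,0.4],"turn": [0,0,0],"gripper": -1},
  {"xyz": [0,0,0.25],"turn": [0,0,0],"gripper": -1},
  {"xyz": [0,0,0],"turn": [0,0,0],"gripper": -1},
  {"xyz": [0,0,0],"turn": [0,0,0],"gripper": -1},
  {"xyz": [0,0,0],"turn": [0,0,0],"gripper": -1},
])

```text
time_s: 18.78
position: [0.5016, 0.0258, 0.1546]
tool_rot: [[-0.03, -1.0, 0.001], [-1.0, 0.03, -0.0], [0.0, -0.001, -1.0]]
ft_force: [-0.2, 0.0, -2.7]
grip_width: 0.0099
```

```bash
cat > gap.py <<'E'
from tilt import *
# pack position and bezel edges along scan lines in the current wrist view (bridge frame, mm)
def gap(fn):
    s=st();snap('wrist',fn);tilt(fn)
    z=load(fn);w=cloud(fn);h=cv2.cvtColor(z['im'],cv2.COLOR_RGB2HSV).astype(int)
    m=(h[...,1]<60)&(h[...,2]>85)&(abs(w[...,2]-.0845)<.005)
    a=-.0295;q=w[...,:2]-np.array([.5295,-.0208]);b=np.stack([q[...,0]*np.cos(a)+q[...,1]*np.sin(a),-q[...,0]*np.sin(a)+q[...,1]*np.cos(a)],-1)*1e3
    def edge(tag,k,ax):
        v=b[m&k][:,ax]
        if len(v)>20: print(tag,len(v),'edges',np.round(np.percentile(v,[3,50,97]),1))
    X,Y=b[...,0],b[...,1]
    for y0 in(46,-46): edge('x-mid bar y%d'%y0,(abs(Y-y0)<30)&(abs(X)<8),0); edge('x-rear bar y%d'%y0,(abs(Y-y0)<30)&(abs(X-63)<10),0); edge('x-front bar y%d'%y0,(abs(Y-y0)<30)&(abs(X+63)<10),0)
    for x0 in(31,-31): edge('y-mid bar x%d'%x0,(abs(X-x0)<20)&(abs(Y)<8),1); edge('y-left x%d'%x0,(abs(X-x0)<20)&(abs(Y-92)<10),1); edge('y-right x%d'%x0,(abs(X-x0)<20)&(abs(Y+92)<10),1)
E
python3 -c "
from gap import *
gap('g1')"
```

```text
t 18.78 p [0.5016 0.0258 0.1546] F [-0.2  0.  -2.7] w 0.0099
[[-0.0297, -0.9996, 0.0011], [-0.9996, 0.0297, -0.0002], [0.0001, -0.0011, -1.0]] [-10.6  22.6  90.6   0.   66.7  81.1]
g1 top 4735 slope x,y [-0.0112 -0.0003  0.1346] rect ((503.4901428222656, 26.654483795166016), (73.95928955078125, 42.46331787109375), 88.78602600097656)
g1 ribtop 1179 slope x,y [-0.0365  0.0025  0.1605] rect ((502.5581359863281, 26.441171646118164), (11.497681617736816, 30.57721519470215), 88.66922760009766)
face -z 27 320 0.0223
face -z 33 257 0.0226
face -z 39 196 0.0224
face -z 45 205 0.0222
face -z 51 182 0.0223
face -z 57 1 0.0217
face -z 63 0 
x-mid bar y46 823 edges [-2.7  0.7  3.9]
x-rear bar y46 897 edges [59.8 62.7 65.5]
x-mid bar y-46 836 edges [-2.7  0.8  3.9]
x-rear bar y-46 929 edges [59.8 62.9 66. ]
x-front bar y-46 610 edges [-64.5 -61.3 -58.4]
y-mid bar x31 611 edges [-3.1  0.3  3.6]
y-left x31 521 edges [88.3 91.2 94. ]
y-right x31 564 edges [-94.2 -90.7 -87.5]
y-mid bar x-31 153 edges [-3.2 -2.1  3. ]
y-left x-31 54 edges [88.3 92.1 94.4]
y-right x-31 440 edges [-94.1 -90.7 -87.6]
```

The pack is level and about 1 mm too far in +x relative to bay 1. I'll correct that and descend slowly.

Call:
step_arm([
  {"xyz": [0,0.02,0],"turn": [0,0,0],"gripper": -1},
  {"xyz": [0,0,0.1],"turn": [0,0,0],"gripper": -1},
  {"xyz": [0,0,0.1],"turn": [0,0,0],"gripper": -1},
  {"xyz": [0,0,0.1],"turn": [0,0,0],"gripper": -1},
  {"xyz": [0,0,0.1],"turn": [0,0,0],"gripper": -1},
  {"xyz": [0,0,0],"turn": [0,0,0],"gripper": -1},
  {"xyz": [0,0,0],"turn": [0,0,0],"gripper": -1},
])

```text
time_s: 19.42
position: [0.5005, 0.0261, 0.1376]
tool_rot: [[-0.029, -1.0, -0.001], [-1.0, 0.029, 0.0], [-0.0, 0.001, -1.0]]
ft_force: [0.2, -0.5, -2.2]
grip_width: 0.0096
```

No contact, and the base is already at about z 0.0765. Continuing down.

Call:
step_arm([
  {"xyz": [0,0,0.1],"turn": [0,0,0],"gripper": -1},
  {"xyz": [0,0,0.1],"turn": [0,0,0],"gripper": -1},
  {"xyz": [0,0,0.1],"turn": [0,0,0],"gripper": -1},
  {"xyz": [0,0,0.1],"turn": [0,0,0],"gripper": -1},
  {"xyz": [0,0,0],"turn": [0,0,0],"gripper": -1},
])

```text
time_s: 19.83
position: [0.5001, 0.0261, 0.121]
tool_rot: [[-0.029, -1.0, -0.002], [-1.0, 0.029, 0.0], [-0.0, 0.002, -1.0]]
ft_force: [0.4, 0.2, -2.5]
grip_width: 0.0098
```

Call:
step_arm([
  {"xyz": [0,0,0.15],"turn": [0,0,0],"gripper": -1},
  {"xyz": [0,0,0.15],"turn": [0,0,0],"gripper": -1},
  {"xyz": [0,0,0.12],"turn": [0,0,0],"gripper": -1},
  {"xyz": [0,0,0.1],"turn": [0,0,0],"gripper": -1},
  {"xyz": [0,0,0.05],"turn": [0,0,0],"gripper": -1},
  {"xyz": [0,0,0],"turn": [0,0,0],"gripper": -1},
])

```text
time_s: 20.33
position: [0.5005, 0.026, 0.0992]
tool_rot: [[-0.029, -1.0, -0.0], [-1.0, 0.029, -0.0], [0.0, 0.0, -1.0]]
ft_force: [-2.5, 0.3, 1.6]
grip_width: 0.0093
```

Pack A is home. I'll release, lift and go to pack B.

Call:
step_arm([
  {"xyz": [0,0,0],"turn": [0,0,0],"gripper": -0.3},
  {"xyz": [0,0,0],"turn": [0,0,0],"gripper": -0.3},
  {"xyz": [0,0,0],"turn": [0,0,0],"gripper": -0.3},
  {"xyz": [0,0,0],"turn": [0,0,0],"gripper": -0.3},
  {"xyz": [0,0,-0.5],"turn": [0,0,0],"gripper": -0.3},
  {"xyz": [0,0,-0.9],"turn": [0,0,0],"gripper": -0.3},
  {"xyz": [0,0,-0.9],"turn": [0,0,0],"gripper": -0.3},
  {"xyz": [0.91,-0.225,0],"turn": [0,0,0],"gripper": -0.3},
  {"xyz": [0.91,-0.225,0],"turn": [0,0,0],"gripper": -0.3},
  {"xyz": [0.91,-0.225,0],"turn": [0,0,0],"gripper": -0.3},
  {"xyz": [0.91,-0.225,0],"turn": [0,0,0],"gripper": -0.3},
  {"xyz": [0.91,-0.225,0],"turn": [0,0,0],"gripper": -0.3},
  {"xyz": [0.91,-0.225,0],"turn": [0,0,0],"gripper": -0.3},
  {"xyz": [0.91,-0.225,0],"turn": [0,0,0],"gripper": -0.3},
  {"xyz": [0.91,-0.225,0],"turn": [0,0,0],"gripper": -0.3},
  {"xyz": [0,0,0.6],"turn": [0,0,-0.88],"gripper": -0.3},
  {"xyz": [0,0,0.7],"turn": [0,0,-0.89],"gripper": -0.3},
  {"xyz": [0,0,0.5],"turn": [0,0,0],"gripper": -0.3},
  {"xyz": [0,0,0],"turn": [0,0,0],"gripper": -0.3},
  {"xyz": [0,0,0],"turn": [0,0,0],"gripper": -0.3},
])

```text
time_s: 22.0
position: [0.5638, -0.2671, 0.1189]
tool_rot: [[0.111, -0.994, -0.001], [-0.994, -0.111, 0.001], [-0.001, 0.001, -1.0]]
ft_force: [-0.4, -0.5, 0.4]
grip_width: 0.03
```

```bash
python3 -c "
from packs import *
fine()
packs(['scene'])
w=cloud('scene_p');h=cv2.cvtColor(load('scene_p')['im'],cv2.COLOR_RGB2HSV).astype(int)
m=(h[...,0]>45)&(h[...,0]<85)&(h[...,1]>100)&(abs(w[...,0]-.5)<.03)&(abs(w[...,1]-.026)<.03)
print(m.sum(),np.percentile(w[m],[5,50,95],axis=0))"
```

```text
t 22.0 p [ 0.5638 -0.2671  0.1189] F [-0.4 -0.5  0.4] w 0.03
[[0.1115, -0.9938, -0.0012], [-0.9938, -0.1115, 0.0009], [-0.001, 0.0011, -1.0]] [-36.2  35.7  72.9   0.   71.6  47.4]
[246 201  16  39 615] z 0.0673 [ 564.  -266.9] [28.2 10.6] 6.0 tool d units [-0.005 -0.005]
[401 244  42  41 605] z 0.0672 [ 542.5 -392.8] [12.7 29.1] 64.1 tool d units [3.063 0.88 ]
scene rib 45 [ 0.5658 -0.2697  0.0643] [ 564.7 -269.3] [29.9 11.5] 10.8
scene rib 58 [ 0.5443 -0.3956  0.0651] [ 542.5 -394.4] [ 9.8 31.5] 59.2
scene top 301 [ 0.5685 -0.2748  0.0393] [ 564.7 -267.1] [44.4 74.6] 6.8
scene top 445 [ 0.5438 -0.396   0.0394] [ 543.9 -393.6] [74.  44.8] 64.1
scene black 114 [0.5182 0.327  0.0218] [517.3 331.5] [59.  40.6] 86.0
65 [[0.49099305 0.01913807 0.08299399]
 [0.50269845 0.0217688  0.09877853]
 [0.51642026 0.03024166 0.10436348]]
```

Call:
step_arm([
  {"xyz": [0,0,0.5],"turn": [0,0,0],"gripper": -0.3},
  {"xyz": [0,0,0.5],"turn": [0,0,0],"gripper": -0.3},
  {"xyz": [0,0,0.44],"turn": [0,0,0],"gripper": -0.3},
  {"xyz": [0,0,0],"turn": [0,0,0],"gripper": -0.3},
  {"xyz": [0,0,0],"turn": [0,0,0],"gripper": -0.3},
  {"xyz": [0,0,0],"turn": [0,0,0],"gripper": -1},
  {"xyz": [0,0,0],"turn": [0,0,0],"gripper": -1},
  {"xyz": [0,0,0],"turn": [0,0,0],"gripper": -1},
  {"xyz": [0,0,0],"turn": [0,0,0],"gripper": -1},
  {"xyz": [0,0,0],"turn": [0,0,0],"gripper": -1},
  {"xyz": [0,0,0],"turn": [0,0,0],"gripper": -1},
  {"xyz": [0,0,0],"turn": [0,0,0],"gripper": -1},
], squeeze=120)

```text
time_s: 23.1
position: [0.5649, -0.2677, 0.0639]
tool_rot: [[0.112, -0.994, 0.004], [-0.994, -0.112, -0.002], [0.003, -0.003, -1.0]]
ft_force: [-0.3, 0.2, 7.3]
grip_width: 0.0093
```

Call:
step_arm([
  {"xyz": [0,0,-0.4],"turn": [0,0,0],"gripper": -1},
  {"xyz": [0,0,-0.75],"turn": [0,0,0],"gripper": -1},
  {"xyz": [0,0,-0.75],"turn": [0,0,0],"gripper": -1},
  {"xyz": [0,0,-0.75],"turn": [0,0,0.88],"gripper": -1},
  {"xyz": [0,0,-0.75],"turn": [0,0,0.88],"gripper": -1},
  {"xyz": [-0.833,0.303,0],"turn": [0,0,0],"gripper": -1},
  {"xyz": [-0.833,0.303,0],"turn": [0,0,0],"gripper": -1},
  {"xyz": [-0.833,0.303,0],"turn": [0,0,0],"gripper": -1},
  {"xyz": [-0.833,0.303,0],"turn": [0,0,0],"gripper": -1},
  {"xyz": [-0.833,0.303,0],"turn": [0,0,0],"gripper": -1},
  {"xyz": [-0.833,0.303,0],"turn": [0,0,0],"gripper": -1},
  {"xyz": [0,0,0.5],"turn": [0,0,0],"gripper": -1},
  {"xyz": [0,0,0.4],"turn": [0,0,0],"gripper": -1},
  {"xyz": [0,0,0.15],"turn": [0,0,0],"gripper": -1},
  {"xyz": [0,0,0],"turn": [0,0,0],"gripper": -1},
  {"xyz": [0,0,0],"turn": [0,0,0],"gripper": -1},
  {"xyz": [0,0,0],"turn": [0,0,0],"gripper": -1},
])

```text
time_s: 24.52
position: [0.4975, -0.0657, 0.1565]
tool_rot: [[-0.029, -1.0, 0.002], [-1.0, 0.029, -0.001], [0.001, -0.002, -1.0]]
ft_force: [-0.4, -1.2, -1.7]
grip_width: 0.0098
```

```bash
python3 -c "
from gap import *
gap('g2')"
```

```text
t 24.52 p [ 0.4975 -0.0657  0.1565] F [-0.4 -1.2 -1.7] w 0.0098
[[-0.0292, -0.9996, 0.0017], [-0.9996, 0.0292, -0.0006], [0.0006, -0.0017, -1.0]] [-21.1  22.4  90.6   0.   66.9  70.6]
g2 top 4389 slope x,y [-0.011   0.0015  0.1338] rect ((497.64459228515625, -64.7344970703125), (73.72712707519531, 41.4538459777832), 88.52062225341797)
g2 ribtop 1061 slope x,y [-0.0299 -0.018   0.1598] rect ((496.37225341796875, -65.12320709228516), (30.13863754272461, 11.287128448486328), 0.03794751316308975)
face -z 27 301 0.0204
face -z 33 303 0.0207
face -z 39 201 0.0206
face -z 45 194 0.0204
face -z 51 185 0.0203
face -z 57 91 0.0203
face -z 63 0 
x-mid bar y46 930 edges [-6.7 -0.   4.1]
x-rear bar y46 846 edges [59.7 62.4 65.5]
x-front bar y46 614 edges [-64.5 -61.3 -58.2]
x-mid bar y-46 823 edges [-3.1  0.4  3.7]
x-rear bar y-46 888 edges [59.8 62.5 65.6]
y-mid bar x31 598 edges [-3.1  0.2  3.4]
y-left x31 517 edges [88.1 91.1 94.1]
y-right x31 517 edges [-93.7 -90.8 -87.9]
y-mid bar x-31 130 edges [-3.2  1.5  7.5]
y-left x-31 433 edges [87.8 90.9 94.1]
y-right x-31 173 edges [-94.5 -92.5 -87.7]
```

Call:
step_arm([
  {"xyz": [0,-0.05,0],"turn": [0,0,0],"gripper": -1},
  {"xyz": [0,0,0.1],"turn": [0,0,0],"gripper": -1},
  {"xyz": [0,0,0.1],"turn": [0,0,0],"gripper": -1},
  {"xyz": [0,0,0.1],"turn": [0,0,0],"gripper": -1},
  {"xyz": [0,0,0.1],"turn": [0,0,0],"gripper": -1},
  {"xyz": [0,0,0],"turn": [0,0,0],"gripper": -1},
  {"xyz": [0,0,0],"turn": [0,0,0],"gripper": -1},
])

```text
time_s: 25.15
position: [0.4989, -0.0653, 0.1392]
tool_rot: [[-0.029, -1.0, -0.001], [-1.0, 0.029, 0.0], [-0.0, 0.001, -1.0]]
ft_force: [-0.0, -0.4, -1.2]
grip_width: 0.0092
```

Call:
step_arm([
  {"xyz": [0,0,0.1],"turn": [0,0,0],"gripper": -1},
  {"xyz": [0,0,0.1],"turn": [0,0,0],"gripper": -1},
  {"xyz": [0,0,0.1],"turn": [0,0,0],"gripper": -1},
  {"xyz": [0,0,0.1],"turn": [0,0,0],"gripper": -1},
  {"xyz": [0,0,0],"turn": [0,0,0],"gripper": -1},
])

```text
time_s: 25.57
position: [0.4987, -0.0653, 0.1227]
tool_rot: [[-0.029, -1.0, -0.001], [-1.0, 0.029, 0.0], [-0.0, 0.001, -1.0]]
ft_force: [0.2, -2.1, -2.0]
grip_width: 0.0094
```

Call:
step_arm([
  {"xyz": [0,0,0.15],"turn": [0,0,0],"gripper": -1},
  {"xyz": [0,0,0.15],"turn": [0,0,0],"gripper": -1},
  {"xyz": [0,0,0.12],"turn": [0,0,0],"gripper": -1},
  {"xyz": [0,0,0.08],"turn": [0,0,0],"gripper": -1},
  {"xyz": [0,0,0.04],"turn": [0,0,0],"gripper": -1},
  {"xyz": [0,0,0],"turn": [0,0,0],"gripper": -1},
])

```text
time_s: 26.07
position: [0.4988, -0.0652, 0.102]
tool_rot: [[-0.028, -1.0, -0.0], [-1.0, 0.028, 0.0], [-0.0, 0.0, -1.0]]
ft_force: [-1.0, -0.4, 1.1]
grip_width: 0.0095
```

Pack B is seated. I'll release it and move over pack C, turning half a turn so the wrist camera faces away from the cover.

Call:
step_arm([
  {"xyz": [0,0,0],"turn": [0,0,0],"gripper": -0.3},
  {"xyz": [0,0,0],"turn": [0,0,0],"gripper": -0.3},
  {"xyz": [0,0,0],"turn": [0,0,0],"gripper": -0.3},
  {"xyz": [0,0,0],"turn": [0,0,0],"gripper": -0.3},
  {"xyz": [0,0,-0.5],"turn": [0,0,0],"gripper": -0.3},
  {"xyz": [0,0,-0.9],"turn": [0,0,0],"gripper": -0.3},
  {"xyz": [0,0,-0.9],"turn": [0,0,0],"gripper": -0.3},
  {"xyz": [0,0,-0.9],"turn": [0,0,0],"gripper": -0.3},
  {"xyz": [0.905,-0.147,0],"turn": [0,0,0],"gripper": -0.3},
  {"xyz": [0.905,-0.147,0],"turn": [0,0,0],"gripper": -0.3},
  {"xyz": [0.905,-0.147,0],"turn": [0,0,0],"gripper": -0.3},
  {"xyz": [0.905,-0.147,0],"turn": [0,0,0],"gripper": -0.3},
  {"xyz": [0.905,-0.147,0],"turn": [0,0,0],"gripper": -0.3},
  {"xyz": [0.905,-0.147,0],"turn": [0,0,0],"gripper": -0.3},
  {"xyz": [0.905,-0.147,0],"turn": [0,0,0],"gripper": -0.3},
  {"xyz": [0.905,-0.147,0],"turn": [0,0,0],"gripper": -0.3},
  {"xyz": [0.905,-0.147,0],"turn": [0,0,0],"gripper": -0.3},
  {"xyz": [0,0,0],"turn": [0,0,0],"gripper": -0.3},
])

```text
time_s: 27.57
position: [0.5418, -0.3984, 0.2282]
tool_rot: [[-0.033, -0.999, -0.001], [-0.999, 0.033, -0.001], [0.001, 0.001, -1.0]]
ft_force: [0.6, -1.2, 0.2]
grip_width: 0.03
```

Call:
step_arm([
  {"xyz": [0,0,0],"turn": [0,0,-0.99],"gripper": -0.3},
  {"xyz": [0,0,0],"turn": [0,0,-0.99],"gripper": -0.3},
  {"xyz": [0,0,0],"turn": [0,0,-0.99],"gripper": -0.3},
  {"xyz": [0,0,0],"turn": [0,0,-0.99],"gripper": -0.3},
  {"xyz": [0,0,0],"turn": [0,0,-0.99],"gripper": -0.3},
  {"xyz": [0,0,0],"turn": [0,0,-0.99],"gripper": -0.3},
  {"xyz": [0,0,0],"turn": [0,0,-0.99],"gripper": -0.3},
  {"xyz": [0,0,0],"turn": [0,0,-0.99],"gripper": -0.3},
  {"xyz": [0,0,0],"turn": [0,0,-0.99],"gripper": -0.3},
  {"xyz": [0,0,0],"turn": [0,0,-0.99],"gripper": -0.3},
  {"xyz": [0,0,0],"turn": [0,0,-0.99],"gripper": -0.3},
  {"xyz": [0,0,0],"turn": [0,0,-0.99],"gripper": -0.3},
  {"xyz": [0,0,0],"turn": [0,0,-0.99],"gripper": -0.3},
  {"xyz": [0,0,0],"turn": [0,0,-0.99],"gripper": -0.3},
  {"xyz": [0,0,0],"turn": [0,0,-0.99],"gripper": -0.3},
  {"xyz": [0,0,0],"turn": [0,0,-0.99],"gripper": -0.3},
  {"xyz": [0,0,0],"turn": [0,0,-0.99],"gripper": -0.3},
])

```text
time_s: 28.98
position: [0.5426, -0.3921, 0.2298]
tool_rot: [[0.969, -0.246, -0.0], [-0.246, -0.969, 0.0], [-0.0, -0.0, -1.0]]
ft_force: [0.3, -0.1, -0.8]
grip_width: 0.0297
```

Call:
step_arm([
  {"xyz": [0,0,0],"turn": [0,0,-0.99],"gripper": -0.3},
  {"xyz": [0,0,0],"turn": [0,0,-0.99],"gripper": -0.3},
  {"xyz": [0,0,0],"turn": [0,0,-0.99],"gripper": -0.3},
  {"xyz": [0,0,0],"turn": [0,0,-0.99],"gripper": -0.3},
  {"xyz": [0,0,0],"turn": [0,0,-0.99],"gripper": -0.3},
  {"xyz": [0,0,0],"turn": [0,0,-0.99],"gripper": -0.3},
  {"xyz": [0,0,0],"turn": [0,0,-0.99],"gripper": -0.3},
  {"xyz": [0,0,0],"turn": [0,0,-0.99],"gripper": -0.3},
  {"xyz": [0,0,0],"turn": [0,0,-0.99],"gripper": -0.3},
  {"xyz": [0,0,0],"turn": [0,0,-0.99],"gripper": -0.3},
  {"xyz": [0,0,0],"turn": [0,0,-0.99],"gripper": -0.3},
  {"xyz": [0,0,0],"turn": [0,0,-0.99],"gripper": -0.3},
  {"xyz": [0,0,0],"turn": [0,0,-0.99],"gripper": -0.3},
  {"xyz": [0,0,0],"turn": [0,0,-0.99],"gripper": -0.3},
  {"xyz": [0,0,0],"turn": [0,0,-0.99],"gripper": -0.3},
  {"xyz": [0,0,0],"turn": [0,0,-0.99],"gripper": -0.3},
  {"xyz": [0,0,0],"turn": [0,0,-0.99],"gripper": -0.3},
  {"xyz": [0,0,0],"turn": [0,0,0],"gripper": -0.3},
  {"xyz": [0,0,0],"turn": [0,0,0],"gripper": -0.3},
])

```text
time_s: 30.57
position: [0.5426, -0.3922, 0.2299]
tool_rot: [[0.461, 0.887, -0.0], [0.887, -0.461, 0.0], [0.0, -0.0, -1.0]]
ft_force: [-0.2, -0.2, 0.6]
grip_width: 0.03
```

```bash
python3 -c "
from packs import *
fine()
packs(['scene'])"
```

```text
t 30.57 p [ 0.5426 -0.3922  0.2299] F [-0.2 -0.2  0.6] w 0.03
[[0.4614, 0.8872, -0.0001], [0.8872, -0.4614, 0.0002], [0.0001, -0.0001, -1.0]] [ -46.    35.    54.8    0.    90.2 -108.5]
[246 169  10  28 276] z 0.0673 [ 541.8 -393.1] [ 9.9 29.2] 62.6 tool d units [-0.027 -0.008]
scene rib 56 [ 0.5434 -0.3949  0.0649] [ 542.6 -394.3] [10.  29.2] 60.5
scene top 450 [ 0.5439 -0.3961  0.0394] [ 543.3 -393.7] [73.7 46.4] 63.9
scene black 113 [0.5183 0.3262 0.0226] [516.5 331.1] [41.8 61.6] 1.6
```

Call:
step_arm([
  {"xyz": [-0.02,0,0.7],"turn": [0,0,0],"gripper": -0.3},
  {"xyz": [0,0,0.7],"turn": [0,0,0],"gripper": -0.3},
  {"xyz": [0,0,0.7],"turn": [0,0,0],"gripper": -0.3},
  {"xyz": [0,0,0.7],"turn": [0,0,0],"gripper": -0.3},
  {"xyz": [0,0,0],"turn": [0,0,0],"gripper": -0.3},
  {"xyz": [0,0,0],"turn": [0,0,0],"gripper": -0.3},
  {"xyz": [0,0,0],"turn": [0,0,0],"gripper": -0.3},
])

```text
time_s: 31.25
position: [0.5428, -0.3938, 0.1199]
tool_rot: [[0.46, 0.888, 0.002], [0.888, -0.46, -0.002], [-0.001, 0.003, -1.0]]
ft_force: [-0.9, 0.1, 0.8]
grip_width: 0.03
```

```bash
python3 -c "
from packs import *
fine()"
```

```text
t 31.25 p [ 0.5428 -0.3938  0.1199] F [-0.9  0.1  0.8] w 0.03
[[0.46, 0.8879, 0.002], [0.8879, -0.46, -0.002], [-0.0009, 0.0027, -1.0]] [ -46.1   39.8   64.1    0.    75.9 -108.7]
[243 196  17  41 656] z 0.0673 [ 541.6 -393.1] [11.1 29.5] 63.1 tool d units [ 0.002 -0.036]
```

Call:
step_arm([
  {"xyz": [0,-0.03,0.5],"turn": [0,0,0],"gripper": -0.3},
  {"xyz": [0,0,0.5],"turn": [0,0,0],"gripper": -0.3},
  {"xyz": [0,0,0.44],"turn": [0,0,0],"gripper": -0.3},
  {"xyz": [0,0,0],"turn": [0,0,0],"gripper": -0.3},
  {"xyz": [0,0,0],"turn": [0,0,0],"gripper": -0.3},
  {"xyz": [0,0,0],"turn": [0,0,0],"gripper": -1},
  {"xyz": [0,0,0],"turn": [0,0,0],"gripper": -1},
  {"xyz": [0,0,0],"turn": [0,0,0],"gripper": -1},
  {"xyz": [0,0,0],"turn": [0,0,0],"gripper": -1},
  {"xyz": [0,0,0],"turn": [0,0,0],"gripper": -1},
  {"xyz": [0,0,0],"turn": [0,0,0],"gripper": -1},
  {"xyz": [0,0,0],"turn": [0,0,0],"gripper": -1},
], squeeze=120)

```text
time_s: 32.3
position: [0.5416, -0.3934, 0.0622]
tool_rot: [[0.46, 0.888, 0.002], [0.888, -0.46, -0.002], [-0.001, 0.003, -1.0]]
ft_force: [-2.0, -0.8, 6.9]
grip_width: 0.0094
```

Call:
step_arm([
  {"xyz": [0,0,-0.45],"turn": [0,0,0],"gripper": -1},
  {"xyz": [0,0,-0.75],"turn": [0,0,0],"gripper": -1},
  {"xyz": [0,0,-0.75],"turn": [0,0,0],"gripper": -1},
  {"xyz": [0,0,-0.75],"turn": [0,0,0],"gripper": -1},
  {"xyz": [0,0,-0.75],"turn": [0,0,0],"gripper": -1},
  {"xyz": [0,0,0],"turn": [0,0,-0.934],"gripper": -1},
  {"xyz": [0,0,0],"turn": [0,0,-0.934],"gripper": -1},
  {"xyz": [0,0,0],"turn": [0,0,-0.934],"gripper": -1},
  {"xyz": [0,0,0],"turn": [0,0,-0.934],"gripper": -1},
  {"xyz": [0,0,0],"turn": [0,0,-0.934],"gripper": -1},
  {"xyz": [0,0,0],"turn": [0,0,-0.934],"gripper": -1},
  {"xyz": [0,0,0],"turn": [0,0,0],"gripper": -1},
])

```text
time_s: 33.3
position: [0.541, -0.3924, 0.1983]
tool_rot: [[0.026, 1.0, -0.0], [1.0, -0.026, 0.0], [0.0, -0.0, -1.0]]
ft_force: [-0.1, 0.4, -2.8]
grip_width: 0.0097
```

Call:
step_arm([
  {"xyz": [0.907,0.024,0],"turn": [0,0,0],"gripper": -1},
  {"xyz": [0.907,0.024,0],"turn": [0,0,0],"gripper": -1},
  {"xyz": [0.907,0.024,0],"turn": [0,0,0],"gripper": -1},
  {"xyz": [0.907,0.024,0],"turn": [0,0,0],"gripper": -1},
  {"xyz": [0.907,0.024,0],"turn": [0,0,0],"gripper": -1},
  {"xyz": [0.907,0.024,0],"turn": [0,0,0],"gripper": -1},
  {"xyz": [0.907,0.024,0],"turn": [0,0,0],"gripper": -1},
  {"xyz": [0.907,0.024,0],"turn": [0,0,0],"gripper": -1},
  {"xyz": [0.907,0.024,0],"turn": [0,0,0],"gripper": -1},
  {"xyz": [0,0,0.5],"turn": [0,0,0],"gripper": -1},
  {"xyz": [0,0,0.4],"turn": [0,0,0],"gripper": -1},
  {"xyz": [0,0,0.2],"turn": [0,0,0],"gripper": -1},
  {"xyz": [0,0,0],"turn": [0,0,0],"gripper": -1},
  {"xyz": [0,0,0],"turn": [0,0,0],"gripper": -1},
])

```text
time_s: 34.47
position: [0.5594, -0.0669, 0.1546]
tool_rot: [[0.031, 1.0, -0.0], [1.0, -0.031, 0.0], [0.0, -0.0, -1.0]]
ft_force: [-0.2, -0.2, -1.7]
grip_width: 0.0095
```

Run:
```python
from gap import *
gap('g3')
w=cloud('g3');p0=env.observe()['position']
m=(abs(w[...,1]-p0[1])<.03)&(w[...,0]<p0[0]-.005)&(w[...,0]>p0[0]-.03)&(w[...,2]<p0[2]-.027)&(w[...,2]>p0[2]-.058);p=w[m]
for lo in range(27,58,6):
    k=p[(p[:,2]<p0[2]-lo/1e3)&(p[:,2]>p0[2]-(lo+6)/1e3)];print(lo,len(k),np.round(np.median(k[:,0])-p0[0],4) if len(k) else '')
cv2.imwrite('pics/g3b.png',cv2.resize(cv2.convertScaleAbs(load('g3')['im'][:,:,::-1],alpha=1.5),(800,600)))
```

```text
t 34.47 p [ 0.5594 -0.0669  0.1546] F [-0.2 -0.2 -1.7] w 0.0095
[[0.0306, 0.9995, -0.0001], [0.9995, -0.0306, 0.0001], [0.0001, -0.0001, -1.0]] [ -18.9   28.    80.9    0.    71.1 -107.1]
g3 top 4850 slope x,y [ 0.0112 -0.0011  0.1336] rect ((559.045654296875, -66.06619262695312), (74.00996398925781, 42.84712600708008), 87.87962341308594)
g3 ribtop 1154 slope x,y [ 0.0237 -0.0031  0.1595] rect ((559.6878662109375, -65.37086486816406), (11.559884071350098, 30.173912048339844), 89.87816619873047)
x-mid bar y46 828 edges [-2.7  0.5  4. ]
x-rear bar y46 532 edges [59.9 62.6 65.4]
x-front bar y46 1020 edges [-65.1 -61.4 -58.3]
x-mid bar y-46 828 edges [-2.8  0.6  3.9]
x-front bar y-46 995 edges [-64.6 -61.4 -58.2]
y-mid bar x31 106 edges [-3.1  1.1  3.7]
y-left x31 417 edges [88.  90.9 94.1]
y-right x31 180 edges [-94.  -92.5 -88. ]
y-mid bar x-31 653 edges [-3.3  0.2  4. ]
y-left x-31 548 edges [87.7 91.  94.1]
y-right x-31 581 edges [-94.  -90.8 -87.8]
27 300 -0.0215
33 290 -0.0217
39 190 -0.0216
45 197 -0.0215
51 179 -0.0216
57 47 -0.0214
```

View pics/g3b.png

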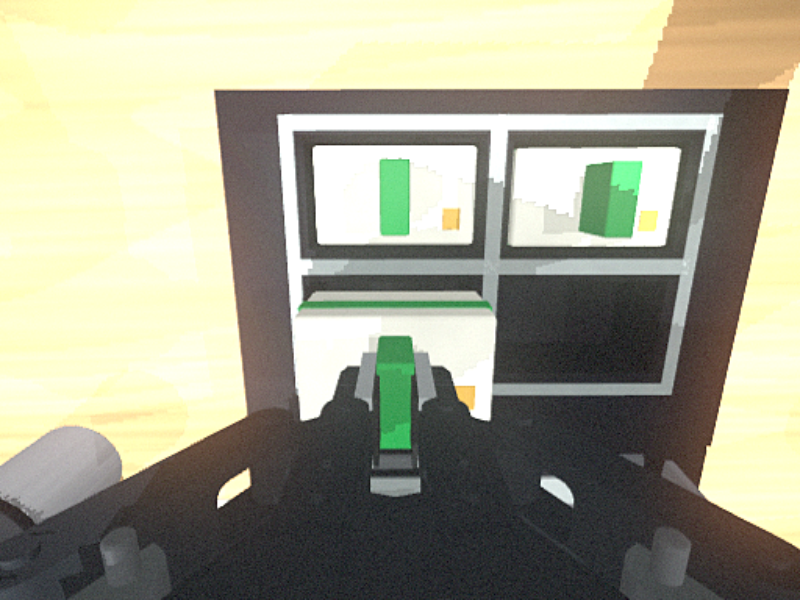

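Packs A and B sit sunk in the front bays. Pack C is level over bay 4 and needs about 0.7 mm in -y. I'll descend slowly.

Call:
step_arm([
  {"xyz": [-0.018,0.005,0],"turn": [0,0,0],"gripper": -1},
  {"xyz": [0,0,0.1],"turn": [0,0,0],"gripper": -1},
  {"xyz": [0,0,0.1],"turn": [0,0,0],"gripper": -1},
  {"xyz": [0,0,0.1],"turn": [0,0,0],"gripper": -1},
  {"xyz": [0,0,0.1],"turn": [0,0,0],"gripper": -1},
  {"xyz": [0,0,0],"turn": [0,0,0],"gripper": -1},
  {"xyz": [0,0,0],"turn": [0,0,0],"gripper": -1},
])

```text
time_s: 35.1
position: [0.5593, -0.0672, 0.138]
tool_rot: [[0.029, 1.0, -0.001], [1.0, -0.029, 0.0], [0.0, -0.001, -1.0]]
ft_force: [0.1, -0.1, -2.5]
grip_width: 0.0095
```

Call:
step_arm([
  {"xyz": [0,0.01,0.1],"turn": [0,0,0],"gripper": -1},
  {"xyz": [0,0,0.1],"turn": [0,0,0],"gripper": -1},
  {"xyz": [0,0,0.1],"turn": [0,0,0],"gripper": -1},
  {"xyz": [0,0,0.1],"turn": [0,0,0],"gripper": -1},
  {"xyz": [0,0,0],"turn": [0,0,0],"gripper": -1},
])

```text
time_s: 35.52
position: [0.5594, -0.0671, 0.1213]
tool_rot: [[0.029, 1.0, -0.002], [1.0, -0.029, 0.001], [0.0, -0.002, -1.0]]
ft_force: [0.5, 0.5, -3.1]
grip_width: 0.0096
```

Call:
step_arm([
  {"xyz": [0,0,0.15],"turn": [0,0,0],"gripper": -1},
  {"xyz": [0,0,0.15],"turn": [0,0,0],"gripper": -1},
  {"xyz": [0,0,0.12],"turn": [0,0,0],"gripper": -1},
  {"xyz": [0,0,0.08],"turn": [0,0,0],"gripper": -1},
  {"xyz": [0,0,0.04],"turn": [0,0,0],"gripper": -1},
  {"xyz": [0,0,0],"turn": [0,0,0],"gripper": -1},
])

```text
time_s: 36.02
position: [0.5598, -0.0672, 0.1006]
tool_rot: [[0.029, 1.0, -0.0], [1.0, -0.029, 0.0], [0.0, -0.0, -1.0]]
ft_force: [-0.0, 0.3, -1.7]
grip_width: 0.0095
```

Call:
step_arm([
  {"xyz": [0,0,0.05],"turn": [0,0,0],"gripper": -1},
  {"xyz": [0,0,0],"turn": [0,0,0],"gripper": -1},
  {"xyz": [0,0,0],"turn": [0,0,0],"gripper": -0.3},
  {"xyz": [0,0,0],"turn": [0,0,0],"gripper": -0.3},
  {"xyz": [0,0,0],"turn": [0,0,0],"gripper": -0.3},
  {"xyz": [0,0,0],"turn": [0,0,0],"gripper": -0.3},
  {"xyz": [0,0,-0.5],"turn": [0,0,0],"gripper": -0.3},
  {"xyz": [0,0,-0.8],"turn": [0,0,0],"gripper": -0.3},
  {"xyz": [0,0,-0.8],"turn": [0,0,0],"gripper": -0.3},
  {"xyz": [0,0,-0.8],"turn": [0,0,0],"gripper": -0.6},
  {"xyz": [0,0,-0.8],"turn": [0,0,0],"gripper": -1},
  {"xyz": [0,0,-0.8],"turn": [0,0,0],"gripper": -1},
  {"xyz": [0,0,-0.9],"turn": [0,0,0],"gripper": -1},
  {"xyz": [0,0,0],"turn": [0,0,0],"gripper": -1},
  {"xyz": [0,0,0],"turn": [0,0,0],"gripper": -1},
], squeeze=30)

```text
time_s: 37.27
position: [0.5602, -0.0673, 0.3163]
tool_rot: [[0.029, 1.0, 0.004], [1.0, -0.029, -0.001], [-0.001, 0.004, -1.0]]
ft_force: [0.2, 1.0, -0.5]
grip_width: 0.0002
```

Run:
```python
from h import *
st()
snap('wrist','wz');z=load('wz');w=cloud('wz');h=cv2.cvtColor(z['im'],cv2.COLOR_RGB2HSV).astype(int)
for n,(x,y) in dict(b1=(.5006,.0264),b3=(.4979,-.0656),b4=(.5599,-.0674)).items():
    k=(abs(w[...,0]-x)<.024)&(abs(w[...,1]-y)<.039)
    t=w[k&(h[...,1]<60)&(h[...,2]>110)&(abs(w[...,2]-.078)<.01)];g=w[k&(h[...,0]>45)&(h[...,0]<85)&(h[...,1]>100)&(w[...,2]>.095)]
    print(n,'top z',np.round(np.percentile(t[:,2],[5,50,95]),4),len(t),'rib',len(g),np.round(np.median(g,0),4))
a,_=snap('scene','sc6')
cv2.imwrite('pics/sc6b.png',cv2.resize(a[60:300,160:480,::-1],(800,600)))
```

```text
t 37.27 p [ 0.5602 -0.0673  0.3163] F [ 0.2  1.  -0.5] w 0.0002
[[0.029, 0.9996, 0.0039], [0.9996, -0.029, -0.0013], [-0.0011, 0.0039, -1.0]] [ -18.9   21.1   64.6    0.    94.1 -107.2]
b1 top z [0.0778 0.0793 0.0807] 1582 rib 288 [0.5011 0.0253 0.1052]
b3 top z [0.078  0.0793 0.0806] 1678 rib 224 [ 0.4975 -0.0643  0.1053]
b4 top z [0.0775 0.0793 0.0806] 1470 rib 281 [ 0.5554 -0.0659  0.1055]
```

View pics/sc6b.png

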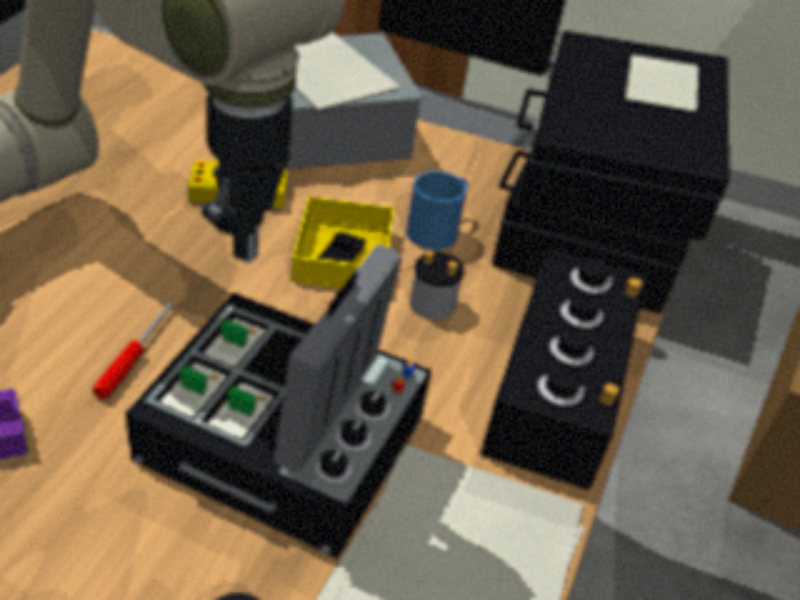

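All three packs' tops read z 0.079, which is home, and the spent pack lies in the tray at (345,245). Now the cover: I'll go behind it with the fingers closed.

Call:
step_arm([
  {"xyz": [0.228,0.77,0],"turn": [0,0,0],"gripper": -1},
  {"xyz": [0.228,0.77,0],"turn": [0,0,0],"gripper": -1},
  {"xyz": [0.228,0.77,0],"turn": [0,0,0],"gripper": -1},
  {"xyz": [0.228,0.77,0],"turn": [0,0,0],"gripper": -1},
  {"xyz": [0.228,0.77,0],"turn": [0,0,0],"gripper": -1},
  {"xyz": [0,0,0],"turn": [0,0,0],"gripper": -1},
  {"xyz": [0,0,0],"turn": [0,0,0],"gripper": -1},
  {"xyz": [0,0,0],"turn": [0,0,0],"gripper": -1},
])

```text
time_s: 38.03
position: [0.7147, -0.0262, 0.3132]
tool_rot: [[0.029, 1.0, -0.003], [1.0, -0.029, 0.0], [0.0, -0.003, -1.0]]
ft_force: [0.2, 0.7, 0.7]
grip_width: 0.0007
```

Call:
step_arm([
  {"xyz": [0,0,0.6],"turn": [0,0,0],"gripper": -1},
  {"xyz": [0,0,0.6],"turn": [0,0,0],"gripper": -1},
  {"xyz": [0,0,0.6],"turn": [0,0,0],"gripper": -1},
  {"xyz": [0,-0.3,0],"turn": [0,0,0],"gripper": -1},
  {"xyz": [0,-0.3,0],"turn": [0,0,0],"gripper": -1},
  {"xyz": [0,-0.3,0],"turn": [0,0,0],"gripper": -1},
  {"xyz": [0,-0.3,0],"turn": [0,0,0],"gripper": -1},
  {"xyz": [0,0,0],"turn": [0,0,0],"gripper": -1},
])

```text
time_s: 38.7
position: [0.6648, -0.025, 0.2445]
tool_rot: [[0.03, 1.0, 0.001], [1.0, -0.03, -0.0], [-0.0, 0.001, -1.0]]
ft_force: [0.8, 0.5, -0.2]
grip_width: -0.0001
```

Call:
step_arm([
  {"xyz": [0,-0.375,0],"turn": [0,0,0],"gripper": -1},
  {"xyz": [0,-0.375,0],"turn": [0,0,0],"gripper": -1},
  {"xyz": [0,-0.375,0],"turn": [0,0,0],"gripper": -1},
  {"xyz": [0,-0.344,0.12],"turn": [0,0,0],"gripper": -1},
  {"xyz": [0,-0.344,0.12],"turn": [0,0,0],"gripper": -1},
  {"xyz": [0,-0.344,0.12],"turn": [0,0,0],"gripper": -1},
  {"xyz": [0,-0.344,0.12],"turn": [0,0,0],"gripper": -1},
  {"xyz": [0,0,0],"turn": [0,0,0],"gripper": -1},
])

```text
time_s: 39.37
position: [0.5649, -0.0217, 0.2235]
tool_rot: [[0.03, 1.0, -0.002], [1.0, -0.03, 0.0], [0.0, -0.002, -1.0]]
ft_force: [0.0, 0.4, -0.6]
grip_width: -0.0003
```

Run:
```python
from h import *
st()
a,_=snap('side','s7')
cv2.imwrite('pics/s7b.png',cv2.resize(a[60:240,120:360,::-1],(800,600)))
```

```text
t 39.37 p [ 0.5649 -0.0217  0.2235] F [ 0.   0.4 -0.6] w -0.0003
[[0.0296, 0.9996, -0.0017], [0.9996, -0.0296, 0.0003], [0.0002, -0.0017, -1.0]] [ -14.2   24.5   74.5   -0.    81.1 -102.5]
```

View pics/s7b.png

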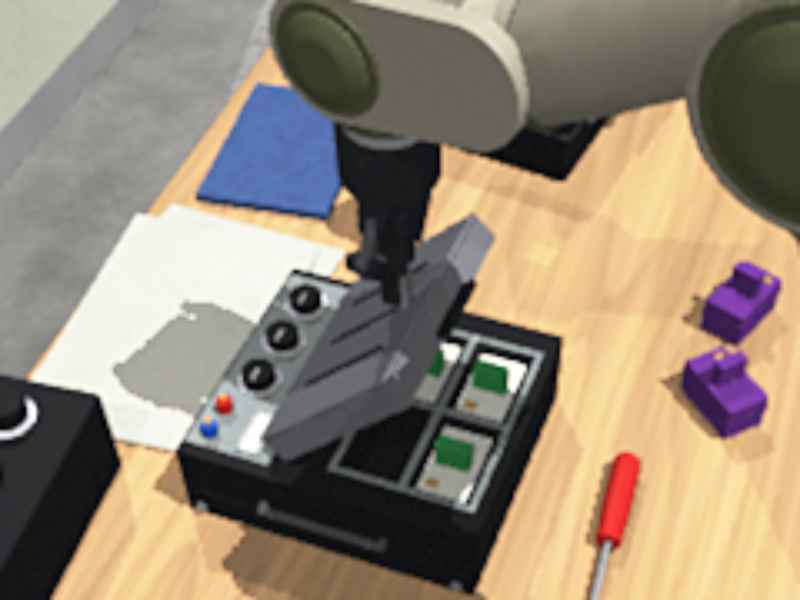

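The cover is coming down at about 45°. Continuing.

Call:
step_arm([
  {"xyz": [0,-0.29,0.235],"turn": [0,0,0],"gripper": -1},
  {"xyz": [0,-0.29,0.235],"turn": [0,0,0],"gripper": -1},
  {"xyz": [0,-0.29,0.235],"turn": [0,0,0],"gripper": -1},
  {"xyz": [0,-0.29,0.235],"turn": [0,0,0],"gripper": -1},
  {"xyz": [0,-0.147,0.28],"turn": [0,0,0],"gripper": -1},
  {"xyz": [0,-0.147,0.28],"turn": [0,0,0],"gripper": -1},
  {"xyz": [0,-0.147,0.28],"turn": [0,0,0],"gripper": -1},
  {"xyz": [0,-0.147,0.25],"turn": [0,0,0],"gripper": -1},
  {"xyz": [0,0,0],"turn": [0,0,0],"gripper": -1},
  {"xyz": [0,0,0],"turn": [0,0,0],"gripper": -1},
])

```text
time_s: 40.25
position: [0.4978, -0.02, 0.1426]
tool_rot: [[0.029, 1.0, -0.0], [1.0, -0.029, 0.0], [0.0, -0.0, -1.0]]
ft_force: [0.0, -0.6, 0.2]
grip_width: -0.0001
```

Call:
step_arm([
  {"xyz": [0,0,0.07],"turn": [0,0,0],"gripper": -1},
  {"xyz": [0,0,0.07],"turn": [0,0,0],"gripper": -1},
  {"xyz": [0,0,0.07],"turn": [0,0,0],"gripper": -1},
  {"xyz": [0,0,0],"turn": [0,0,0],"gripper": -1},
  {"xyz": [0,0,0],"turn": [0,0,0],"gripper": -1},
])

```text
time_s: 40.67
position: [0.4977, -0.0199, 0.1349]
tool_rot: [[0.029, 1.0, 0.002], [1.0, -0.029, -0.001], [-0.001, 0.002, -1.0]]
ft_force: [-2.9, -0.9, 9.4]
grip_width: 0.0003
```

Call:
step_arm([
  {"xyz": [0,0,0.06],"turn": [0,0,0],"gripper": -1},
  {"xyz": [0,0,0.04],"turn": [0,0,0],"gripper": -1},
  {"xyz": [0,0,0],"turn": [0,0,0],"gripper": -1},
])

```text
time_s: 40.92
position: [0.4978, -0.0199, 0.1345]
tool_rot: [[0.028, 1.0, 0.005], [1.0, -0.028, -0.002], [-0.002, 0.005, -1.0]]
ft_force: [-14.8, 2.0, 46.9]
grip_width: 0.0
```

Call:
step_arm([
  {"xyz": [0,0,-0.3],"turn": [0,0,0],"gripper": -1},
  {"xyz": [0,0,-0.8],"turn": [0,0,0],"gripper": -1},
  {"xyz": [0,0,-0.9],"turn": [0,0,0],"gripper": -1},
  {"xyz": [0,0,-0.9],"turn": [0,0,0],"gripper": -1},
  {"xyz": [0,0,-0.9],"turn": [0,0,0],"gripper": -1},
  {"xyz": [0,0,0],"turn": [0,0,0],"gripper": -1},
  {"xyz": [0,0,0],"turn": [0,0,0],"gripper": -1},
])

```text
time_s: 41.5
position: [0.4978, -0.0199, 0.2835]
tool_rot: [[0.029, 1.0, 0.004], [1.0, -0.029, -0.001], [-0.001, 0.004, -1.0]]
ft_force: [0.2, 0.4, -0.8]
grip_width: -0.0003
```

Run:
```python
from h import *
st()
snap('wrist','w8')
a,_=snap('scene','sc8');b,_=snap('side','s8')
for n in('w8','sc8','s8'):
    w=cloud(n);al=-.0295;q=w[...,:2]-np.array([.5301,-.0205]);X=q[...,0]*np.cos(al)+q[...,1]*np.sin(al);Y=-q[...,0]*np.sin(al)+q[...,1]*np.cos(al)
    m=(X>-.06)&(X<.095)&(abs(Y)<.095)&(abs(w[...,2]-.116)<.015)
    if m.sum()>100:
        A=np.c_[X[m],Y[m],np.ones(m.sum())];c=np.linalg.lstsq(A,w[...,2][m],rcond=None)[0];print(n,m.sum(),'slope x (=-angle), y, z0',np.round(c,4))
        for x in(-.055,0,.085):
            k=m&(abs(X-x)<.008);print(x,round(np.median(w[...,2][k]),4) if k.any() else '')
k=cv2.resize(np.hstack([a,b])[:,:,::-1],(800,300));cv2.imwrite('pics/end.png',k)
```

```text
t 41.5 p [ 0.4978 -0.0199  0.2835] F [ 0.2  0.4 -0.8] w -0.0003
[[0.029, 0.9996, 0.0041], [0.9996, -0.0289, -0.0012], [-0.0011, 0.0041, -1.0]] [ -15.9   15.1   78.8    0.    85.9 -104.3]
w8 16147 slope x (=-angle), y, z0 [0.0013 0.0002 0.1174]
-0.055 0.1173
0 0.1174
0.085 0.1161
sc8 2587 slope x (=-angle), y, z0 [-0.0005  0.0004  0.1157]
-0.055 0.1155
0 0.1156
0.085 0.1156
s8 2734 slope x (=-angle), y, z0 [-0.0004  0.0003  0.1149]
-0.055 0.115
0 0.1148
0.085 0.1149
```

View pics/end.png

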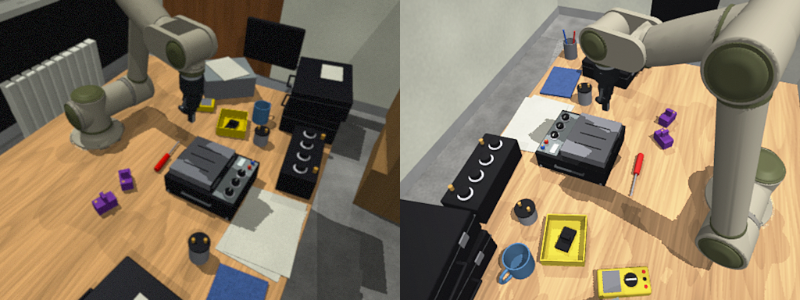

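The cover lies flat (tilt at most 0.0013 rad, top at 0.116 m), the spent pack is in the tray, and no charged packs remain on the bench. I'm handing in.

```bash
python3 -c "
from rig import order
print(order.close_job())"
```

```text
the job is handed in; nothing more can be done
None
```

The job is done and handed in at about 41.5 s of the 208 s allowed; the hand-in gave no verdict. The depth cameras located the spent pack in bay 3, and I pulled it out and put it in the yellow tray. I then seated the three charged packs I found on the bench in bays 1, 3 and 4, and pushed the cover shut.

**Last checks**
- **Packs:** all three pack tops read z ≈ 79 mm against 78 mm when home. This was measured before the cover went down, which now hides them.
- **Cover:** it lies flat within about 0.001 rad, with its top at 115–117 mm against 116 mm.
- **Tray and bench:** the spent pack is visible in the tray. In the last pictures the other bench items look unmoved and no white pack is left on the bench.
- **Robot:** it is clear of everything.

**What went wrong or disagreed**
- **First try at bay 1:** the pack caught the bezel and tilted about 20° in a 50 N grip, with up to 43 N at the wrist. I set it back on the bench to level it and regripped at 120 N, after which it went in cleanly.
- **Final press on the cover:** the fingertips briefly pressed with about 47 N. That is above 40 N, but the 40 N limit is stated for the arm and gripper body, so I take it not to count.
- **Camera agreement:** the cameras disagreed by 2–3 mm, so I used the wrist view for the final alignment.

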